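# Load the stepped hone arbor and lock it to torque

## Robot

A 6-joint arm with a two-finger parallel gripper is mounted at the origin on the work surface; the furniture and walls round the work are solid. World frame = base frame: x ahead of the robot, y to its left, z up, the work surface at z = 0. Lengths are in mm, angles in degrees, forces in N, time in s.
With the tool pointing down it reaches from about 300 to 850 mm from the base axis. Payload 4.2 kg.
Tool frame: the origin (TCP) lies at the very end of the fingers, on their centre line; the grasp point (between the pads) lies 19 mm behind it (env.grasp_offset is the distance from the TCP to the grasp point, in mm); z points along the fingers, y is the line along which they close (so a half turn about z gives the same grasp; the last joint's range is limited). The gripper opens to 91 mm and grips with 3 to 60 N. Pads are 32 mm wide; open, the fingers measure 118 mm over their backs; the gripper's body (76 mm by 178 mm) begins 60 mm behind the grasp point.
Start: joints at [65.776, 18.312, 89.639, -0, 72.044, -1.146], TCP at [225.401, 528.997, 213.976] pointing down, gripper open.
Joint ranges: [-177.97, 177.97], [-48.28, 115.42], [12.27, 149.76], [-77.06, 257.06], [2.81, 150.46], [-146.56, 146.56]. Speed limits (degrees/s): [147.25, 147.25, 180, 180, 180, 180].

## Interface

Orientations are given as [roll, pitch, yaw] about the fixed x, y, z axes, in that order (R = Rz(yaw) Ry(pitch) Rx(roll)).
In Python, from workcell import env gives the robot as it stands. The module is installed in compiled form; this text tells all that it offers.
- The arm moves only by the tool send_rows, never from a script. Its argument "motion" is a list of rows, each an object of numbers: "tx", "ty", "tz": the shift along the tool's x, y, z in units of 500 mm (1.0 is 500 mm); "rx", "ry", "rz": the turn, a rotation vector about the tool's x, y, z in units of 30 degrees (1.0 is 30 degrees); "gripper": the closure, from -1 (fully open) to 1 (shut). In form: [{"tx": .., "ty": .., "tz": .., "rx": .., "ry": .., "rz": .., "gripper": ..}, ...]. A call has 1 to 12 rows; each row shifts and turns the commanded pose from where the row before left it, along the tool's axes as they then stand; what a row does not reach is not made up. A row lasts 1/8 s, in which the tool goes at most 62.5 mm and 10.7 degrees, less where a joint would pass 70% of its speed; a pose out of reach is approached as far as the arm can. A call with a number of a shift or a turn outside -1 to 1 is refused whole. A call with a gripper value outside its range is refused whole. The fingers move at their own pace and stop on an object; "grip_force" is the grip in N (left out, the last holds). Time passes only in rows, so rows that do not move let the fingers close. It gives the time, the measured TCP pose, the force, the opening and the grip force at its end, in the units of the state.
- env.state(): the state, without advancing time (a new reading comes with each control period).
- env.grab_frame(name): name is "scene" or "top" or "wrist"; returns a dict with "frame" (420x560x3 uint8, red, green, blue), "vertical_fov" (degrees; the focal length in pixels is half the picture's height over the tangent of half this angle, whatever the lens; pixels are square), "cx", "cy" (the principal point, pixels), "rvec" (rotation vector, rad) and "tvec" (3), from world to camera coordinates, as OpenCV has them; the wrist camera has in their place "T_tool_cam" (4x4, takes a point from camera to tool coordinates, whose origin is the TCP and whose axes are the flange's). Camera axes: x right, y down, z forward; pixel columns grow to the right and rows downward; lengths in mm; the calibration is good to about 2 mm. A picture is of the moment at which its call begins: read the wrist's pose just before it. There is no depth.
- env.job_done(): hands the job in; it is judged then, once.
The state is a dict: "time_s": time; "qpos": joint angles; "qvel": joint speeds; "effort": joint torques, N m; "ee_pos": TCP position; "ee_rot": TCP orientation; "force": force on the tool from outside, world axes, zero at the start; "torque": the same for the moment, N m; "gripper_width": finger opening in mm; "gripper_force": force on a finger pad.
Only numpy, scipy, OpenCV 4.12 (cv2) and the standard library are available. Lean on these libraries where they do the work, as an engineer would, in place of code of your own. Each camera call takes 0.05 s, during which the arm holds its last target. There are 200 camera calls.

## Task

Get the sharpening hone ready: first pull the paint brush out of its hollow upright arbor and stand it, handle end down, in the paper cup. Then stack the abrasive wheels that are there flat onto the arbor, each fully down on its own step, in the order terracotta, blue, white (any of them may be missing), and put the brass collar on top. Last, turn the black lock knob clockwise until it is tight and its slip clutch has given by about 20 degrees or more; leave the paint tube and the sanding block where they are.

Things in the scene. Friction and masses are not known exactly. Their poses are not given: they have to be found in the camera images.
- hone: fixed green sharpening hone: housing 92 mm in x, 225 mm in y, 38 mm high; origin at the centre of its underside, z up. 65 mm to its own +y stands a hollow round arbor with four steps, each 22 mm high, of diameter 50, 40, 30, 21 mm from the bottom; top 128 mm above the table, central hole 14 mm wide, 88 mm deep. 65 mm to its own -y is the lock knob.
- seat_coarse (a point): point on the arbor axis, 40 mm above the table on a steel flange 74 mm across, where the centre of the underside of the terracotta wheel belongs, round the 50 mm step. Each seat is the same whichever rings are present; a ring of smaller bore put on first blocks the larger ones
- seat_medium (a point): the same for the blue wheel, round the 40 mm step, resting on the shoulder 62 mm above the table
- seat_fine (a point): the same for the white wheel, round the 30 mm step, resting on the shoulder 84 mm above the table
- seat_collar (a point): the same for the brass collar, round the 21 mm step, resting on the shoulder 106 mm above the table
- coarse_wheel: terracotta abrasive wheel, a plain flat ring 20 mm thick, lying flat; outer diameter 68 mm, bore 53.5 mm; origin at the centre of its underside, z up. May be absent.
- medium_wheel: blue abrasive wheel, a plain flat ring 20 mm thick, lying flat; outer diameter 64 mm, bore 43.5 mm; origin at the centre of its underside, z up. May be absent.
- fine_wheel: white abrasive wheel, a plain flat ring 20 mm thick, lying flat; outer diameter 58 mm, bore 33.5 mm; origin at the centre of its underside, z up. May be absent.
- collar: brass clamp collar, a plain ring 18 mm thick lying flat, outer diameter 48 mm, bore 24.5 mm; origin at the centre of its underside, z up
- brush: paint brush with a red handle, 197 mm long, 8 mm thick, standing loosely, handle end down, in the hole of the arbor (about 100 mm stand out, up to 0.23 m above the table), leaning up to about 5 degrees; origin near the middle of its length; its own y axis runs along it to the handle end (down at the start)
- brush_butt (a point): the handle end of the brush, on its centre line; its lower end at the start
- cup: fixed white paper cup, empty, open at the top: 83 mm high, mouth 85 mm, floor about 60 mm wide inside; origin at the centre of its underside
- knob_grip (a point): middle of the black lock knob's bar grip, on its vertical turning axis, 78 mm above the table. The bar is 46 mm long, 13 mm thick and 30 mm high (58 to 88 mm above the table), to be pinched across its thickness; the point's x axis runs along the bar
- lock_screw (a joint): turn of the brass collar-screw under the knob, rad, growing clockwise seen from above; it turns with the knob (about 0.03 N m) and comes up hard at 2.6, when the lock is tight; it starts between 0.2 and 1.2
- lock_knob (a joint): slip of the clutch between knob and screw, rad, growing clockwise seen from above; 0 at the start; the clutch holds until the screw is tight, then slips at about 0.15 N m, as far as one turns, with no harm. Both joints stay where they are left
- paint_tube: bystander: white paint tube with a yellow band, 34 x 120 x 26 mm, lying
- sanding_block: bystander: wooden sanding block, 57 x 112 x 34 mm
Things that resemble listed ones, but are neither listed nor needed, are in the scene too. Of the things like the fine_wheel, leave any that is red; of the rest the smaller one is meant.

How it is judged (in metres and radians):
On the way, in this order (a step that is already met when the one before it is completed fails the run):
1. the brush stands in the paper cup, handle end down (horizontal distance between brush_butt and cup below 0.04 m and height (world z) of brush_butt below 0.05 m and height (world z) of brush above 0.05 m), for 0.2 s.
2. the coarse wheel is fully down on its step of the arbor (horizontal distance between coarse_wheel and seat_coarse below 0.004 m and z of coarse_wheel in the frame of seat_coarse between -0.004 and 0.004 m and angle between coarse_wheel's own z axis and vertical below 0.08 rad), for 0.2 s.
3. the medium wheel is fully down on its step of the arbor (horizontal distance between medium_wheel and seat_medium below 0.004 m and z of medium_wheel in the frame of seat_medium between -0.004 and 0.004 m and angle between medium_wheel's own z axis and vertical below 0.08 rad), for 0.2 s.
4. the fine wheel is fully down on its step of the arbor (horizontal distance between fine_wheel and seat_fine below 0.004 m and z of fine_wheel in the frame of seat_fine between -0.004 and 0.004 m and angle between fine_wheel's own z axis and vertical below 0.08 rad), for 0.2 s.
5. the collar is fully down on its step of the arbor (horizontal distance between collar and seat_collar below 0.004 m and z of collar in the frame of seat_collar between -0.004 and 0.004 m and angle between collar's own z axis and vertical below 0.08 rad), for 0.2 s.
6. the lock screw is tight and the knob's clutch has slipped (value of joint lock_screw above 2.5 rad and value of joint lock_knob above 0.3 rad), for 0.1 s.
At the end, for the whole second after the job is handed in: Brush butt in the cup: within 40 mm of its axis, under 50 mm high. Each wheel present and the collar flat (0.08 rad) on their own seats, within 4 mm sideways and in height. Lock screw over 2.5 rad, clutch slip over 0.3 rad. All at rest (all of step 1 and all of step 2 and all of step 3 and all of step 4 and all of step 5 and all of step 6 and linear speed of each of coarse_wheel, medium_wheel, fine_wheel, collar below 0.02 m/s and linear speed of brush below 0.03 m/s); the robot touches nothing.
It fails at once if the paint tube or the sanding block is moved more than 5 cm (distance of any of paint_tube, sanding_block from where it was at the start of the episode above 0.05 m).
Of coarse_wheel, medium_wheel, fine_wheel only 2 to 3 are there at a start; the rules pass over those that are not, and their reading is None.
At some moment in a run one of coarse_wheel, medium_wheel, fine_wheel, collar may be knocked a few centimetres aside while the robot is not near it.
It also fails if it takes over 208 s, if anything falls off the work surface, if the arm or the gripper's body presses on something with over 40 N, if the wrist force passes 120 N, or if a joint passes its speed limit or range.

## Working session

There is one attempt and no reset: what is moved stays moved. The work goes in short steps, Python scripts to look and compute and a tool call to move; the robot and the scene stay as the last step left them, time stands still between calls to the robot, and variables do not carry over. Pictures are saved under pics/ and viewed, at most 14 in all, crops included, and the job is handed in when it is done.

Besides the shell and the picture viewer there is one more tool, called after "Emit:" by a JSON object that holds its "api" and its "payload". send_rows: Moves the arm, as the interface text tells. Shifts and turns lie within -1 to 1; 1 stands for 500 mm of shift or 30 degrees of turn. Its arguments: {"type":"object","properties":{"motion":{"type":"array"},"grip_force":{"type":"number"}},"required":["motion"]}

```bash
mkdir -p pics
cat > h.py <<'E'
import numpy as np, cv2
from scipy.spatial.transform import Rotation as Ro
from workcell import env
def tool():
    s=env.state(); T=np.eye(4); T[:3,:3]=Ro.from_euler('xyz',s['ee_rot'],degrees=True).as_matrix(); T[:3,3]=s['ee_pos']; return T
def grab(name,save=None):
    W=tool(); f=env.grab_frame(name); im=f['frame']
    fl=im.shape[0]/2/np.tan(np.radians(f['vertical_fov'])/2)
    if name=='wrist': C=W@np.array(f['T_tool_cam'])
    else:
        R=cv2.Rodrigues(np.array(f['rvec'],float))[0]; C=np.eye(4); C[:3,:3]=R.T; C[:3,3]=-R.T@np.array(f['tvec'],float).ravel()
    if save: cv2.imwrite('pics/'+save+'.png',im[:,:,::-1])
    return dict(im=im,f=fl,cx=f['cx'],cy=f['cy'],C=C)
def ray(g,u,v):
    d=g['C'][:3,:3]@np.array([(u-g['cx'])/g['f'],(v-g['cy'])/g['f'],1]); return g['C'][:3,3],d/np.linalg.norm(d)
def onz(g,u,v,z):
    o,d=ray(g,u,v); return o+d*(z-o[2])/d[2]
def proj(g,p):
    q=np.linalg.inv(g['C'])@np.append(p,1); return np.array([g['f']*q[0]/q[2]+g['cx'],g['f']*q[1]/q[2]+g['cy']])
E
python3 - <<'E'
from h import *
for n in('scene','top','wrist'):
    g=grab(n,n+'0'); print(n,g['f'],g['cx'],g['cy'],np.round(g['C'],3).tolist())
print(env.state())
a=[cv2.imread(f'pics/{n}0.png') for n in('scene','top')]
E
```

```text
scene 502.35278697009323 278.95254599065055 207.27930518619337 [[0.685, -0.526, 0.504, -247.638], [-0.729, -0.512, 0.455, -611.304], [0.018, -0.679, -0.734, 1075.594], [0.0, 0.0, 0.0, 1.0]]
top 401.67301516743674 283.1914247030782 213.1085496597104 [[-0.028, -0.998, 0.049, 327.614], [-1.0, 0.028, 0.01, 5.65], [-0.012, -0.048, -0.999, 1522.374], [0.0, 0.0, 0.0, 1.0]]
wrist 333.59699476075997 283.9862522864145 209.41497166255124 [[0.391, 0.895, 0.214, 163.772], [0.92, -0.38, -0.093, 554.26], [-0.002, 0.234, -0.972, 383.254], [0.0, 0.0, 0.0, 1.0]]
{'time_s': 0.15, 'qpos': array([ 6.57718569e+01,  1.83425898e+01,  8.96896789e+01, -1.91860478e-03,
        7.20441013e+01, -1.14383054e+00]), 'qvel': array([ 0.04711049, -0.08667748, -0.18883966, -0.04977149, -0.07631446,
        0.01595552]), 'effort': array([ 4.06189456e-04, -4.12777805e+01, -2.32152683e+01,  7.28035066e-02,
        4.33060736e-02, -9.90497233e-05]), 'ee_pos': array([225.28417054, 528.61956921, 213.32435571]), 'ee_rot': array([-1.79923609e+02,  2.99484109e-04,  1.56916280e+02]), 'force': array([0.04227149, 0.36603966, 0.37933505]), 'torque': array([-0.01164235,  0.06779101,  0.00573098]), 'gripper_force': 0.0, 'gripper_width': 91.3194946672611}
```

View pics/scene0.png

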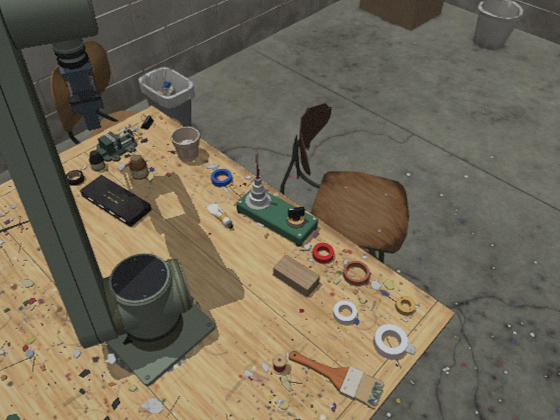

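View pics/top0.png

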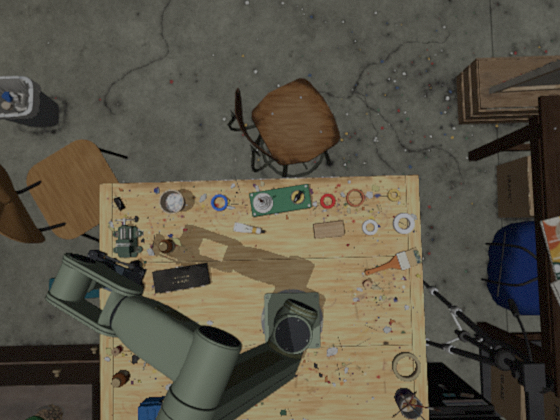

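The scene view shows the hone at (278,215), with the arbor at (258,195) and the knob at (296,214). The cup is at (186,145), the blue ring at (221,178), the terracotta ring at (357,272) and the collar at (405,306). The tube is at (220,215) and the block at (297,275).

White-wheel candidates are red (323,252), small white (345,312) and large white (391,342). The smaller white one fits the description. I'll measure next and enlarge a crop to confirm.

```bash
cat > m.py <<'E'
from h import *
def ringpx(im,box,fn):
    x0,y0,x1,y1=box; c=im[y0:y1,x0:x1].astype(int); h=cv2.cvtColor(im[y0:y1,x0:x1],cv2.COLOR_RGB2HSV).astype(int)
    m=fn(h).astype(np.uint8)
    n,l,st,ce=cv2.connectedComponentsWithStats(m)
    k=1+np.argmax(st[1:,4]); pts=np.argwhere(l==k)[:,::-1].astype(np.int32)
    (u,v),_,_=cv2.minAreaRect(cv2.convexHull(pts)); hull=cv2.convexHull(pts)
    M=cv2.moments(hull); return (M['m10']/M['m00']+x0,M['m01']/M['m00']+y0),hull.reshape(-1,2)+[x0,y0]
E
python3 - <<'E'
from m import *
g=grab('scene'); t=grab('top')
F=dict(blue=lambda h:(abs(h[...,0]-115)<15)&(h[...,1]>150)&(h[...,2]>60),
 terra=lambda h:((h[...,0]<12)|(h[...,0]>175))&(h[...,1]>110)&(h[...,2]<200),
 white=lambda h:(h[...,1]<45)&(h[...,2]>140),
 brass=lambda h:(abs(h[...,0]-22)<6)&(h[...,1]>150))
B=dict(blue=((205,163,238,192),(207,190,233,214)),terra=((338,257,375,290),(344,186,368,209)),white=((328,296,362,328),(358,217,382,238)),
 bigwhite=((368,318,412,362),(388,210,418,240)),brass=((392,292,420,318),(383,186,404,204)))
for n,(a,b) in B.items():
    f=F.get(n,F['white']); 
    for G,bx in((g,a),(t,b)):
        (u,v),hl=ringpx(G['im'],bx,f)
        zz=9 if n=='brass' else 10
        P=np.array([onz(G,x,y,18 if n=='brass' else 20)[:2] for x,y in hl]).astype(np.float32)
        c,r=cv2.minEnclosingCircle(P)
        print(n,np.round([u,v],1),onz(G,u,v,zz).round(1)[:2],'circ',np.round(c,1),round(2*r,1))
for n,pg,pt in(('arbor top',(258,181),(264,201)),):
    pass
cv2.imwrite('pics/a.png',cv2.resize(g['im'][120:260,150:340,::-1],None,fx=4,fy=4,interpolation=cv2.INTER_CUBIC)[:600,:800])
cv2.imwrite('pics/b.png',cv2.resize(g['im'][235:370,300:435,::-1],None,fx=4,fy=4,interpolation=cv2.INTER_CUBIC))
E
```

```text
blue [221. 177.] [452.2 262.7] circ [445.4 255.6] 73.5
blue [219.1 202.1] [450.1 262.4] circ [449.  260.6] 59.2
terra [355.6 272.7] [ 454.3 -250.5] circ [ 449.4 -254.8] 76.6
terra [354.9 197.4] [ 453.  -250.4] circ [ 451.3 -249.1] 68.4
white [344.8 310.4] [ 346.4 -299.5] circ [ 341.4 -302.1] 57.6
white [370.1 226.9] [ 340.6 -303.4] circ [ 340.9 -300.7] 58.3
bigwhite [392.2 339.5] [ 361.9 -427.8] circ [ 355.  -433.2] 90.9
bigwhite [404.3 222.9] [ 352.  -431.8] circ [ 352.8 -431.3] 83.2Traceback (most recent call last):
  File "<stdin>", line 12, in <module>
  File "m.py", line 8, in ringpx
    M=cv2.moments(hull); return (M['m10']/M['m00']+x0,M['m01']/M['m00']+y0),hull.reshape(-1,2)+[x0,y0]
                                 ~~~~~~~~^~~~~~~~~
ZeroDivisionError: float division by zero
```

Run:
```python
from m import *
g=grab('scene'); t=grab('top')
I=cv2.INTER_CUBIC
a=cv2.resize(g['im'][120:250,165:325,::-1],None,fx=5,fy=5,interpolation=I)[:600,:800]
cv2.imwrite('pics/a.png',a[:600])
b=np.hstack([cv2.resize(g['im'][235:365,300:430,::-1],None,fx=3,fy=3,interpolation=I),cv2.resize(t['im'][180:245,330:420,::-1],None,fx=4.4,fy=6,interpolation=I)])
cv2.imwrite('pics/b.png',b); print(b.shape,a.shape)
h=cv2.cvtColor(g['im'],cv2.COLOR_RGB2HSV); print(h[296:316:3,394:418:3].tolist())
```

```text
(390, 786, 3) (600, 800, 3)
[[[18, 105, 185], [19, 85, 189], [20, 99, 182], [19, 133, 186], [19, 129, 178], [20, 96, 183], [19, 92, 186], [20, 90, 187]], [[20, 90, 187], [18, 129, 168], [18, 131, 185], [18, 130, 157], [20, 126, 162], [19, 126, 190], [19, 118, 184], [19, 92, 189]], [[18, 95, 191], [18, 131, 191], [19, 125, 151], [16, 110, 86], [20, 123, 79], [18, 121, 78], [18, 132, 188], [19, 96, 186]], [[18, 104, 157], [19, 131, 170], [18, 128, 191], [18, 99, 188], [18, 106, 186], [18, 114, 98], [18, 127, 190], [18, 96, 165]], [[18, 99, 186], [17, 128, 80], [19, 132, 185], [19, 131, 189], [18, 123, 182], [18, 126, 180], [19, 133, 186], [19, 33, 132]], [[20, 91, 188], [19, 105, 121], [17, 126, 87], [20, 122, 144], [19, 129, 178], [19, 130, 181], [19, 134, 97], [18, 103, 121]], [[21, 81, 188], [19, 91, 185], [19, 97, 155], [19, 119, 86], [20, 128, 80], [20, 112, 82], [16, 103, 124], [18, 102, 182]]]
```

View pics/a.png

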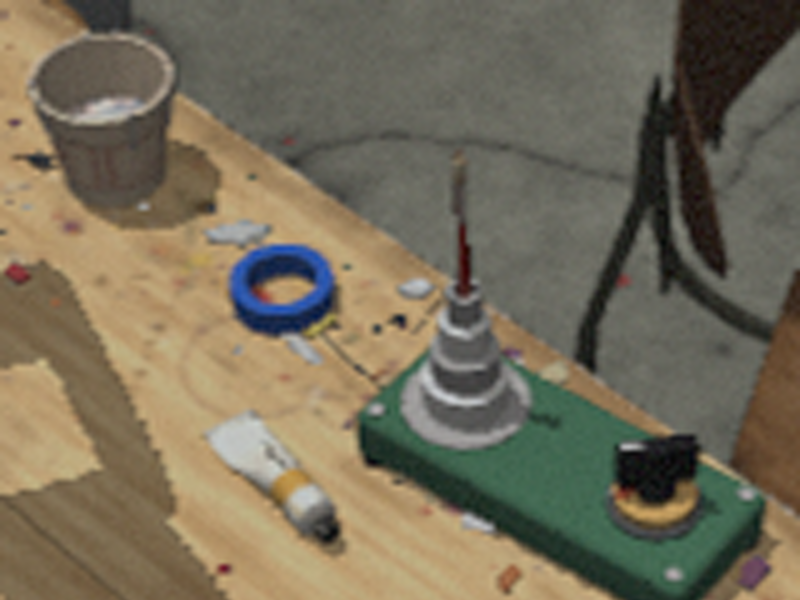

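View pics/b.png

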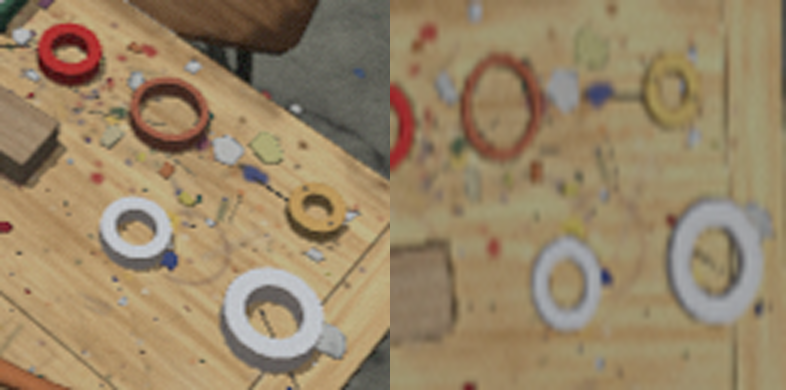

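The crops confirm it: fine_wheel is the small white ring at scene (345,311), measured at 58 mm. The big white ring measures 83 mm, so it's the decoy along with the red one. The brush stands from about (258,178) to (257,151), and the cup mouth is centred near (186,135). Next I'll measure the hone, brush, cup and brass collar.

Run:
```python
from m import *
g=grab('scene'); t=grab('top')
def mid(p,q):
    o,d=p;a,b=q; n=np.cross(d,b); A=np.c_[d,-b,n]; s=np.linalg.solve(A,a-o); return o+s[0]*d+s[2]*n/2,np.linalg.norm(s[2]*n)
gr=lambda h:(abs(h[...,0]-77)<14)&(h[...,1]>80)&(h[...,2]>35)
for G,bx in((g,(230,180,325,250)),(t,(240,180,318,222))):
    _,hl=ringpx(G['im'],bx,gr)
    P=np.array([onz(G,x,y,38)[:2] for x,y in hl]).astype(np.float32); r=cv2.minAreaRect(P); print('hone',r)
print('arbor top scene',onz(g,165+464/5,120+292/5,128).round(1),'flange',onz(g,165+466/5,120+402/5,40).round(1))
print('cup rim',onz(g,165+103/5,120+77/5,83).round(1))
print('cup top view',onz(t,174,201,83).round(1),onz(t,174,201,40).round(1))
print('brush tip',onz(g,165+458/5,120+155/5,228).round(1),'brush at arbor',onz(g,165+465/5,120+285/5,132).round(1))
print('knob top',onz(g,165+655/5,120+450/5,88).round(1),'bar ends',[onz(g,165+x/5,120+y/5,88).round(0)[:2] for x,y in((617,455),(697,440))])
print('collar',onz(g,300+317/3,235+209/3,9).round(1),onz(t,330+(671-390)/4.4,180+90/6,18).round(1))
print('red',onz(t,329,201,20).round(1))
cv2.imwrite('pics/c.png',cv2.resize(t['im'][180:225,150:320,::-1],None,fx=4.5,fy=4.5,interpolation=cv2.INTER_CUBIC))
```

```text
hone ((441.13665771484375, 21.913597106933594), (105.46926879882812, 228.7186279296875), 7.682216167449951)
hone ((449.53533935546875, 31.908706665039062), (86.76605987548828, 217.9137725830078), 7.134718418121338)
arbor top scene [440.6  90.8 128. ] flange [441.6  91.7  40. ]
cup rim [453.1 418.1  83. ]
cup top view [452.7 412.9  83. ] [456.5 425.   40. ]
brush tip [437.4  90.1 228. ] brush at arbor [442.   91.3 132. ]
knob top [454.9 -38.   88. ] bar ends [array([438., -26.]), array([476., -49.])]
collar [ 464.1 -397.8    9. ] [ 457.3 -395.    18. ]
red [ 441.5 -151.5   20. ]
```

View pics/c.png

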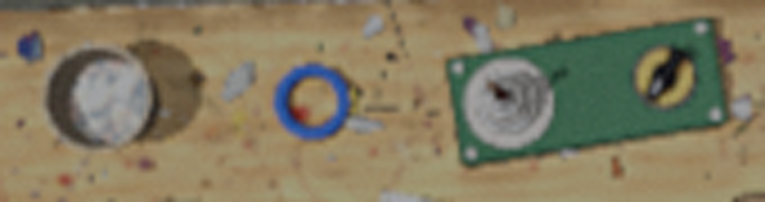

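The hone centre is about (449,30) with yaw about 7°, the arbor about (441,92), and the cup about (453,416). I'll turn the tool to yaw 90, so that tool x = world y and tool y = world x, then go above the arbor and look with the wrist camera.

Emit:
{"api": "send_rows", "payload": {"motion": [{"tz": -0.03,"rz": 0.35,"gripper": -1},{"tz": -0.03,"rz": 0.35,"gripper": -1},{"tz": -0.03,"rz": 0.35,"gripper": -1},{"tz": -0.03,"rz": 0.35,"gripper": -1},{"tz": -0.03,"rz": 0.35,"gripper": -1},{"tz": -0.03,"rz": 0.35,"gripper": -1},{"rz": 0.13,"gripper": -1},{"gripper": -1}], "grip_force": 20}}

```text
invalid input at $.motion[0]: expected keys tx, ty, tz, rx, ry, rz, gripper
```

Emit:
{"api": "send_rows", "payload": {"motion": [{"tx": -0.1,"ty": 0.05,"gripper": -1},{"tx": -0.1,"ty": 0.05,"gripper": -1},{"tx": -0.1,"ty": 0.05,"gripper": -1},{"tx": -0.1,"ty": 0.05,"gripper": -1},{"tx": -0.1,"ty": 0.05,"gripper": -1},{"tx": -0.1,"ty": 0.05,"gripper": -1},{"tx": -0.1,"ty": 0.05,"gripper": -1},{"tx": -0.1,"ty": 0.05,"gripper": -1},{"gripper": -1}]}}

```text
invalid input at $.motion[0]: expected keys tx, ty, tz, rx, ry, rz, gripper
```

Run:
```python
from h import *
s=env.state(); print(s['ee_pos'],s['ee_rot'],s['qpos'],s['time_s'])
g=grab('wrist','w1'); print(g['C'].round(3).tolist())
for p in((441,92,128),(441,92,230),(450,-33,88),(452,262,20)): print(p,proj(g,p).round())
```

```text
[225.40189482 528.93099223 213.90451365] [-1.79994304e+02  1.40086396e-03  1.56921828e+02] [ 6.57737133e+01  1.83146465e+01  8.96454608e+01 -1.59224731e-03
  7.20455592e+01 -1.14762348e+00] 0.45
[[0.391, 0.895, 0.215, 163.866], [0.92, -0.38, -0.092, 554.395], [-0.001, 0.234, -0.972, 383.918], [0.0, 0.0, 0.0, 1.0]]
(441, 92, 128) [-17. 555.]
(441, 92, 230) [-136.  723.]
(450, -33, 88) [-70. 549.]
(452, 262, 20) [166. 423.]
```

View pics/w1.png

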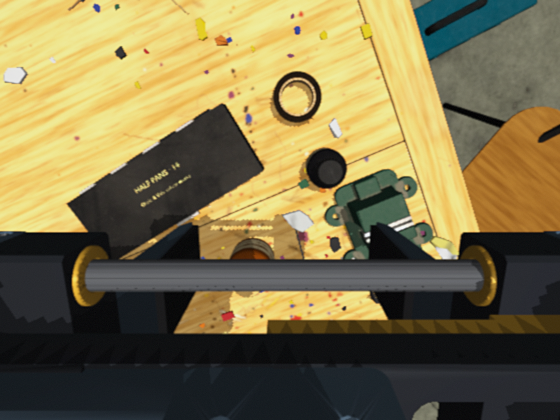

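All keys are required in a row. The wrist picture shows that the camera looks toward tool +x, with the gripper filling rows above about 235. So I'll stop about 100 mm short in y of each object to see it.

Emit:
{"api": "send_rows", "payload": {"motion": [{"tx": 0,"ty": 0,"tz": -0.03,"rx": 0,"ry": 0,"rz": 0.35,"gripper": -1},{"tx": 0,"ty": 0,"tz": -0.03,"rx": 0,"ry": 0,"rz": 0.35,"gripper": -1},{"tx": 0,"ty": 0,"tz": -0.03,"rx": 0,"ry": 0,"rz": 0.35,"gripper": -1},{"tx": 0,"ty": 0,"tz": -0.03,"rx": 0,"ry": 0,"rz": 0.35,"gripper": -1},{"tx": 0,"ty": 0,"tz": -0.03,"rx": 0,"ry": 0,"rz": 0.35,"gripper": -1},{"tx": 0,"ty": 0,"tz": -0.03,"rx": 0,"ry": 0,"rz": 0.35,"gripper": -1},{"tx": 0,"ty": 0,"tz": 0,"rx": 0,"ry": 0,"rz": 0.13,"gripper": -1},{"tx": 0,"ty": 0,"tz": 0,"rx": 0,"ry": 0,"rz": 0,"gripper": -1}], "grip_force": 20}}

```text
time_s: 1.5
ee_pos: [225.4, 529.0, 304.1]
ee_rot: [180.0, -0.0, 90.1]
force: [0.2, 0.2, -0.3]
gripper_width: 90.9
gripper_force: 0.0
```

Emit:
{"api": "send_rows", "payload": {"motion": [{"tx": -0.11,"ty": 0.044,"tz": 0,"rx": 0,"ry": 0,"rz": 0,"gripper": -1},{"tx": -0.11,"ty": 0.044,"tz": 0,"rx": 0,"ry": 0,"rz": 0,"gripper": -1},{"tx": -0.11,"ty": 0.044,"tz": 0,"rx": 0,"ry": 0,"rz": 0,"gripper": -1},{"tx": -0.11,"ty": 0.044,"tz": 0,"rx": 0,"ry": 0,"rz": 0,"gripper": -1},{"tx": -0.11,"ty": 0.044,"tz": 0,"rx": 0,"ry": 0,"rz": 0,"gripper": -1},{"tx": -0.11,"ty": 0.044,"tz": 0,"rx": 0,"ry": 0,"rz": 0,"gripper": -1},{"tx": -0.11,"ty": 0.044,"tz": 0,"rx": 0,"ry": 0,"rz": 0,"gripper": -1},{"tx": -0.11,"ty": 0.044,"tz": 0,"rx": 0,"ry": 0,"rz": 0,"gripper": -1},{"tx": -0.11,"ty": 0.044,"tz": 0,"rx": 0,"ry": 0,"rz": 0,"gripper": -1},{"tx": -0.11,"ty": 0.044,"tz": 0,"rx": 0,"ry": 0,"rz": 0,"gripper": -1},{"tx": 0,"ty": 0,"tz": 0,"rx": 0,"ry": 0,"rz": 0,"gripper": -1},{"tx": 0,"ty": 0,"tz": 0,"rx": 0,"ry": 0,"rz": 0,"gripper": -1}]}}

```text
time_s: 3.0
ee_pos: [445.2, -20.7, 303.6]
ee_rot: [-179.9, -0.0, 90.0]
force: [-0.3, 0.4, -0.4]
gripper_width: 91.4
gripper_force: 0.0
```

Run:
```python
from h import *
s=env.state(); print(s['ee_pos'],s['ee_rot'],s['qpos'],s['time_s'])
g=grab('wrist','w2'); 
for p in((441,92,128),(441,92,230),(450,-33,88),(452,262,20)): print(p,proj(g,p).round())
```

```text
[445.20300519 -20.67047239 303.62560147] [-1.79943046e+02 -4.68018485e-02  9.00201277e+01] [-4.16890055e+00  3.70868786e+00  9.54951148e+01  4.30636872e-02
  8.08564201e+01 -4.19591710e+00] 3.0
(441, 92, 128) [281.  79.]
(441, 92, 230) [280.  57.]
(450, -33, 88) [289. 197.]
(452, 262, 20) [291. -62.]
```

View pics/w2.png

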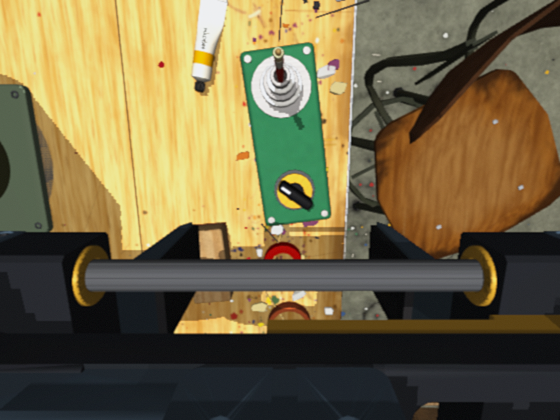

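The wrist view shows the arbor flange at (281,84), the brush from its base (281,76) to its tip (278,50), and the knob bar at (294,193) running from upper left to lower right. Now I'll measure these.

Run:
```python
from m import *
g=grab('wrist'); im=g['im']
_,hl=ringpx(im,(235,30,335,235),lambda h:(abs(h[...,0]-77)<16)&(h[...,1]>100)&(h[...,2]>35))
P=np.array([onz(g,x,y,38)[:2] for x,y in hl]).astype(np.float32); print('hone',cv2.minAreaRect(P))
_,hl=ringpx(im,(240,45,330,130),lambda h:(h[...,1]<50)&(h[...,2]>110))
P=np.array([onz(g,x,y,40)[:2] for x,y in hl]).astype(np.float32); print('flange encl',cv2.minEnclosingCircle(P),'ell',cv2.fitEllipse(P))
# bar : black within yellow disc
x0,y0,x1,y1=265,165,325,218
hsv=cv2.cvtColor(im,cv2.COLOR_RGB2HSV)[y0:y1,x0:x1]
m=(hsv[...,2]<45).astype(np.uint8); n,l,st,ce=cv2.connectedComponentsWithStats(m); k=1+np.argmax(st[1:,4])
pts=np.argwhere(l==k)[:,::-1]+[x0,y0]; P=np.array([onz(g,x,y,86)[:2] for x,y in pts]).astype(np.float32)
print('bar',cv2.minAreaRect(P),P.mean(0))
for (u,v,z) in((278,50,228),(281,76,130),(279,60,190),(279.5,66,165)): print(u,v,onz(g,u,v,z).round(1))
m=((hsv:=cv2.cvtColor(im,cv2.COLOR_RGB2HSV))[...,1]>120)&((hsv[...,0]<8)|(hsv[...,0]>172))
sub=np.argwhere(m[40:90,265:295]); print('red handle px rows', [(r+40,(sub[sub[:,0]==r][:,1].mean()+265).round(1)) for r in np.unique(sub[:,0])])
```

```text
hone ((448.1005859375, 31.516380310058594), (87.83644104003906, 219.2577667236328), 7.574277877807617)
flange encl ((439.4750061035156, 95.5018310546875), 37.065406799316406) ell ((439.47607421875, 95.48982238769531), (73.54060363769531, 73.93981170654297), 84.79986572265625)
bar ((458.6004638671875, -29.636940002441406), (18.960012435913086, 45.84369659423828), 51.78197479248047) [459.19995  -30.820461]
278 50 [439.4  97.3 228. ]
281 76 [440.5  95.  130. ]
279 60 [439.5  98.1 190. ]
279.5 66 [439.5  98.  165. ]
red handle px rows [(np.int64(69), np.float64(279.5)), (np.int64(70), np.float64(279.5)), (np.int64(71), np.float64(280.0)), (np.int64(72), np.float64(279.5)), (np.int64(73), np.float64(279.5)), (np.int64(74), np.float64(280.0)), (np.int64(75), np.float64(280.0)), (np.int64(76), np.float64(280.0)), (np.int64(77), np.float64(280.0)), (np.int64(78), np.float64(280.5)), (np.int64(79), np.float64(280.5)), (np.int64(80), np.float64(280.0)), (np.int64(81), np.float64(280.5)), (np.int64(82), np.float64(280.5))]
```

The flange fits a 74 mm circle exactly, at (439.5, 95.5). Moving over the brush, descending and gripping it.

Emit:
{"api": "send_rows", "payload": {"motion": [{"tx": 0.118,"ty": -0.006,"tz": 0,"rx": 0,"ry": 0,"rz": 0,"gripper": -1},{"tx": 0.118,"ty": -0.006,"tz": 0,"rx": 0,"ry": 0,"rz": 0,"gripper": -1},{"tx": 0,"ty": 0,"tz": 0.05,"rx": 0,"ry": 0,"rz": 0,"gripper": -1},{"tx": 0,"ty": 0,"tz": 0.08,"rx": 0,"ry": 0,"rz": 0,"gripper": -1},{"tx": 0,"ty": 0,"tz": 0.08,"rx": 0,"ry": 0,"rz": 0,"gripper": -1},{"tx": 0,"ty": 0,"tz": 0.085,"rx": 0,"ry": 0,"rz": 0,"gripper": -1},{"tx": 0,"ty": 0,"tz": 0,"rx": 0,"ry": 0,"rz": 0,"gripper": 1},{"tx": 0,"ty": 0,"tz": 0,"rx": 0,"ry": 0,"rz": 0,"gripper": 1},{"tx": 0,"ty": 0,"tz": 0,"rx": 0,"ry": 0,"rz": 0,"gripper": 1},{"tx": 0,"ty": 0,"tz": 0,"rx": 0,"ry": 0,"rz": 0,"gripper": 1},{"tx": 0,"ty": 0,"tz": 0,"rx": 0,"ry": 0,"rz": 0,"gripper": 1},{"tx": 0,"ty": 0,"tz": 0,"rx": 0,"ry": 0,"rz": 0,"gripper": 1}], "grip_force": 20}}

```text
time_s: 4.6
ee_pos: [439.6, 97.0, 156.6]
ee_rot: [180.0, -0.0, 90.0]
force: [-0.1, 0.1, -0.4]
gripper_width: 34.3
gripper_force: 0.0
```

Emit:
{"api": "send_rows", "payload": {"motion": [{"tx": 0,"ty": 0,"tz": 0,"rx": 0,"ry": 0,"rz": 0,"gripper": 1},{"tx": 0,"ty": 0,"tz": 0,"rx": 0,"ry": 0,"rz": 0,"gripper": 1},{"tx": 0,"ty": 0,"tz": 0,"rx": 0,"ry": 0,"rz": 0,"gripper": 1},{"tx": 0,"ty": 0,"tz": 0,"rx": 0,"ry": 0,"rz": 0,"gripper": 1},{"tx": 0,"ty": 0,"tz": 0,"rx": 0,"ry": 0,"rz": 0,"gripper": 1}]}}

```text
time_s: 5.22
ee_pos: [439.6, 97.0, 156.4]
ee_rot: [-180.0, 0.0, 90.0]
force: [0.6, 0.4, -0.6]
gripper_width: 7.2
gripper_force: 20.0
```

Emit:
{"api": "send_rows", "payload": {"motion": [{"tx": 0,"ty": 0,"tz": -0.04,"rx": 0,"ry": 0,"rz": 0,"gripper": 1},{"tx": 0,"ty": 0,"tz": -0.06,"rx": 0,"ry": 0,"rz": 0,"gripper": 1},{"tx": 0,"ty": 0,"tz": -0.08,"rx": 0,"ry": 0,"rz": 0,"gripper": 1},{"tx": 0,"ty": 0,"tz": -0.08,"rx": 0,"ry": 0,"rz": 0,"gripper": 1},{"tx": 0,"ty": 0,"tz": 0,"rx": 0,"ry": 0,"rz": 0,"gripper": 1},{"tx": 0,"ty": 0,"tz": 0,"rx": 0,"ry": 0,"rz": 0,"gripper": 1}]}}

```text
time_s: 5.98
ee_pos: [439.0, 97.0, 285.7]
ee_rot: [-179.9, 0.0, 90.0]
force: [-0.1, 0.7, -0.9]
gripper_width: 7.5
gripper_force: 20.0
```

Run:
```python
from m import *
g=grab('scene'); s=env.state(); print(s['ee_pos'],s['gripper_width'])
t=s['ee_pos']; p=proj(g,t); print(p)
for z in (0,100,200,-0): print(z,proj(g,[439.6,97,z]).round())
u,v=p.astype(int)
cv2.imwrite('pics/d.png',cv2.resize(g['im'][90:230,140:320,::-1],None,fx=4,fy=4,interpolation=cv2.INTER_CUBIC))
w=grab('wrist')
# cup rim from wrist
print('cup px',proj(w,[453,416,83]))
```

```text
[438.76657602  96.94224169 285.17424417] 7.604109329447112
[254.70581113 131.96053828]
0 [257. 209.]
100 [256. 185.]
200 [255. 158.]
0 [257. 209.]
cup px [ 302.1655279  -159.41144766]
```

View pics/d.png

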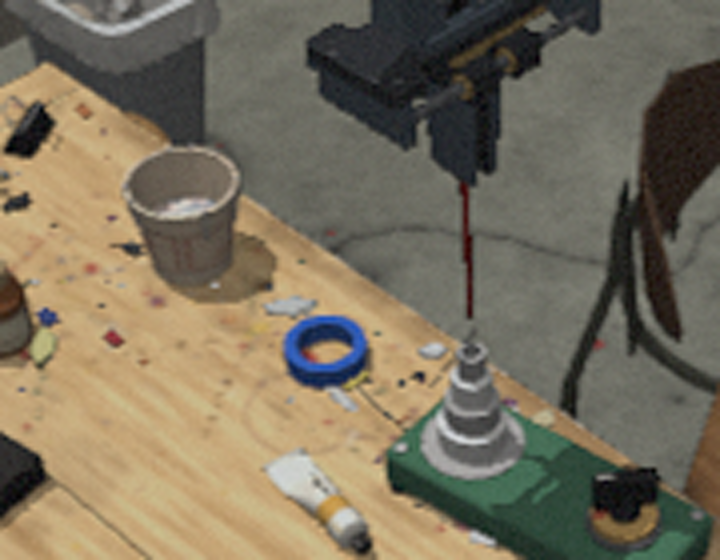

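The brush is held nearly vertical, with its butt at crop (471,318), clear of the arbor top at about z = 157. Carrying it to the cup.

Emit:
{"api": "send_rows", "payload": {"motion": [{"tx": 0.06,"ty": 0.004,"tz": 0,"rx": 0,"ry": 0,"rz": 0,"gripper": 1},{"tx": 0.1,"ty": 0.004,"tz": 0,"rx": 0,"ry": 0,"rz": 0,"gripper": 1},{"tx": 0.11,"ty": 0.005,"tz": 0,"rx": 0,"ry": 0,"rz": 0,"gripper": 1},{"tx": 0.11,"ty": 0.005,"tz": 0,"rx": 0,"ry": 0,"rz": 0,"gripper": 1},{"tx": 0.1,"ty": 0.004,"tz": 0,"rx": 0,"ry": 0,"rz": 0,"gripper": 1},{"tx": 0.1,"ty": 0.004,"tz": 0,"rx": 0,"ry": 0,"rz": 0,"gripper": 1},{"tx": 0.058,"ty": 0.002,"tz": 0,"rx": 0,"ry": 0,"rz": 0,"gripper": 1},{"tx": 0,"ty": 0,"tz": 0,"rx": 0,"ry": 0,"rz": 0,"gripper": 1},{"tx": 0,"ty": 0,"tz": 0,"rx": 0,"ry": 0,"rz": 0,"gripper": 1}]}}

```text
time_s: 7.2
ee_pos: [453.2, 415.1, 285.4]
ee_rot: [-179.9, 0.1, 90.0]
force: [-0.9, 0.1, -1.1]
gripper_width: 7.4
gripper_force: 20.0
```

Emit:
{"api": "send_rows", "payload": {"motion": [{"tx": 0,"ty": 0,"tz": 0.06,"rx": 0,"ry": 0,"rz": 0,"gripper": 1},{"tx": 0,"ty": 0,"tz": 0.08,"rx": 0,"ry": 0,"rz": 0,"gripper": 1},{"tx": 0,"ty": 0,"tz": 0.08,"rx": 0,"ry": 0,"rz": 0,"gripper": 1},{"tx": 0,"ty": 0,"tz": 0.04,"rx": 0,"ry": 0,"rz": 0,"gripper": 1},{"tx": 0,"ty": 0,"tz": 0.02,"rx": 0,"ry": 0,"rz": 0,"gripper": 1},{"tx": 0,"ty": 0,"tz": 0,"rx": 0,"ry": 0,"rz": 0,"gripper": 1}]}}

```text
time_s: 7.95
ee_pos: [453.6, 415.3, 146.5]
ee_rot: [-180.0, 0.0, 90.0]
force: [0.0, -0.5, -0.1]
gripper_width: 7.6
gripper_force: 20.0
```

Emit:
{"api": "send_rows", "payload": {"motion": [{"tx": 0,"ty": 0,"tz": 0.012,"rx": 0,"ry": 0,"rz": 0,"gripper": 1},{"tx": 0,"ty": 0,"tz": 0,"rx": 0,"ry": 0,"rz": 0,"gripper": -1},{"tx": 0,"ty": 0,"tz": 0,"rx": 0,"ry": 0,"rz": 0,"gripper": -1},{"tx": 0,"ty": 0,"tz": 0,"rx": 0,"ry": 0,"rz": 0,"gripper": -1},{"tx": 0,"ty": 0,"tz": 0,"rx": 0,"ry": 0,"rz": 0,"gripper": -1},{"tx": 0,"ty": 0,"tz": 0,"rx": 0,"ry": 0,"rz": 0,"gripper": -1},{"tx": 0,"ty": 0,"tz": 0,"rx": 0,"ry": 0,"rz": 0,"gripper": -1},{"tx": 0,"ty": 0,"tz": 0,"rx": 0,"ry": 0,"rz": 0,"gripper": -1},{"tx": 0,"ty": 0,"tz": 0,"rx": 0,"ry": 0,"rz": 0,"gripper": -1},{"tx": 0,"ty": 0,"tz": 0,"rx": 0,"ry": 0,"rz": 0,"gripper": -1},{"tx": 0,"ty": 0,"tz": 0,"rx": 0,"ry": 0,"rz": 0,"gripper": -1},{"tx": 0,"ty": 0,"tz": 0,"rx": 0,"ry": 0,"rz": 0,"gripper": -1}]}}

```text
time_s: 9.45
ee_pos: [453.4, 416.1, 140.5]
ee_rot: [180.0, -0.0, 90.0]
force: [-0.5, -0.1, 0.3]
gripper_width: 91.3
gripper_force: 0.0
```

Emit:
{"api": "send_rows", "payload": {"motion": [{"tx": 0,"ty": 0,"tz": -0.05,"rx": 0,"ry": 0,"rz": 0,"gripper": -1},{"tx": 0,"ty": 0,"tz": -0.1,"rx": 0,"ry": 0,"rz": 0,"gripper": -1},{"tx": 0,"ty": 0,"tz": -0.1,"rx": 0,"ry": 0,"rz": 0,"gripper": -1},{"tx": 0,"ty": 0,"tz": -0.07,"rx": 0,"ry": 0,"rz": 0,"gripper": -1}]}}

```text
time_s: 9.95
ee_pos: [453.7, 416.4, 303.3]
ee_rot: [179.9, -0.1, 90.0]
force: [0.2, -0.2, -0.2]
gripper_width: 91.1
gripper_force: 0.0
```

Run:
```python
from m import *
g=grab('scene'); s=env.state(); print(s['ee_pos'],s['gripper_width'])
cv2.imwrite('pics/e.png',cv2.resize(g['im'][90:200,140:260,::-1],None,fx=4,fy=4,interpolation=cv2.INTER_CUBIC))
```

```text
[455.02158254 417.51583484 307.91815151] 91.00703361668239
```

View pics/e.png

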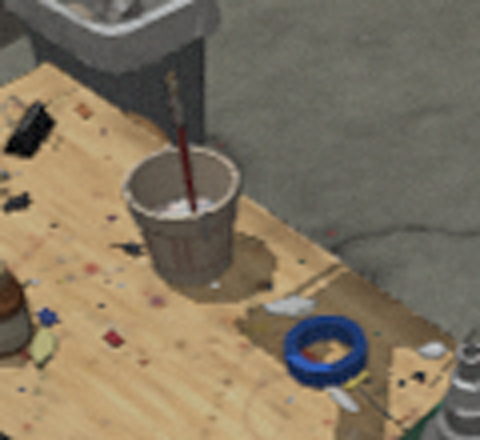

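The brush stands in the cup, entering the mouth at crop (190,205). Now to the terracotta wheel, with a wrist look from close by.

Emit:
{"api": "send_rows", "payload": {"motion": [{"tx": -0.06,"ty": 0,"tz": 0,"rx": 0,"ry": 0,"rz": 0,"gripper": -1},{"tx": -0.12,"ty": 0,"tz": 0,"rx": 0,"ry": 0,"rz": 0,"gripper": -1},{"tx": -0.12,"ty": 0,"tz": 0,"rx": 0,"ry": 0,"rz": 0,"gripper": -1},{"tx": -0.12,"ty": 0,"tz": 0,"rx": 0,"ry": 0,"rz": 0,"gripper": -1},{"tx": -0.12,"ty": 0,"tz": 0,"rx": 0,"ry": 0,"rz": 0,"gripper": -1},{"tx": -0.12,"ty": 0,"tz": 0,"rx": 0,"ry": 0,"rz": 0,"gripper": -1},{"tx": -0.12,"ty": 0,"tz": 0,"rx": 0,"ry": 0,"rz": 0,"gripper": -1},{"tx": -0.12,"ty": 0,"tz": 0,"rx": 0,"ry": 0,"rz": 0,"gripper": -1},{"tx": -0.12,"ty": 0,"tz": 0,"rx": 0,"ry": 0,"rz": 0,"gripper": -1},{"tx": -0.12,"ty": 0,"tz": 0,"rx": 0,"ry": 0,"rz": 0,"gripper": -1},{"tx": -0.12,"ty": 0,"tz": 0,"rx": 0,"ry": 0,"rz": 0,"gripper": -1},{"tx": -0.12,"ty": 0,"tz": 0,"rx": 0,"ry": 0,"rz": 0,"gripper": -1}]}}

```text
time_s: 11.5
ee_pos: [453.4, -275.9, 300.4]
ee_rot: [180.0, -0.0, 90.0]
force: [0.3, 0.3, -0.0]
gripper_width: 91.2
gripper_force: 0.0
```

Emit:
{"api": "send_rows", "payload": {"motion": [{"tx": -0.1,"ty": 0,"tz": 0.04,"rx": 0,"ry": 0,"rz": 0,"gripper": -1},{"tx": -0.1,"ty": 0,"tz": 0.06,"rx": 0,"ry": 0,"rz": 0,"gripper": -1},{"tx": -0.05,"ty": 0,"tz": 0.06,"rx": 0,"ry": 0,"rz": 0,"gripper": -1},{"tx": 0,"ty": 0,"tz": 0.05,"rx": 0,"ry": 0,"rz": 0,"gripper": -1},{"tx": 0,"ty": 0,"tz": 0,"rx": 0,"ry": 0,"rz": 0,"gripper": -1},{"tx": 0,"ty": 0,"tz": 0,"rx": 0,"ry": 0,"rz": 0,"gripper": -1}]}}

```text
time_s: 12.25
ee_pos: [454.3, -399.1, 196.5]
ee_rot: [179.9, 0.1, 90.0]
force: [0.6, 0.2, 0.5]
gripper_width: 91.0
gripper_force: 0.0
```

```bash
cat >> m.py <<'E'
F=dict(blue=lambda h:(abs(h[...,0]-115)<15)&(h[...,1]>150)&(h[...,2]>60),
 terra=lambda h:((h[...,0]<13)|(h[...,0]>172))&(h[...,1]>100)&(h[...,2]<215),
 white=lambda h:(h[...,1]<45)&(h[...,2]>140),
 brass=lambda h:(abs(h[...,0]-20)<6)&(h[...,1]>150))
Z=dict(blue=20,terra=20,white=20,brass=18)
def wring(n,guess,r=40):
    """ring centre from wrist view: hole (inner) contour and outer hull, at top plane"""
    s=env.state(); g=grab('wrist'); u,v=proj(g,[guess[0],guess[1],10]).astype(int)
    x0,y0,x1,y1=max(u-r,0),max(v-r,0),min(u+r,560),min(v+r,235)
    h=cv2.cvtColor(g['im'],cv2.COLOR_RGB2HSV)[y0:y1,x0:x1].astype(int); m=F[n](h).astype(np.uint8)
    k,l,st,_=cv2.connectedComponentsWithStats(m); j=1+np.argmax(st[1:,4]); m=(l==j).astype(np.uint8)
    cs,hi=cv2.findContours(m,cv2.RETR_CCOMP,cv2.CHAIN_APPROX_NONE)
    W=lambda c,z:np.array([onz(g,x+x0,y+y0,z)[:2] for x,y in c.reshape(-1,2)]).astype(np.float32)
    print(n,'TCP',s['ee_pos'].round(1),'px',(u,v),'t',s['time_s'])
    o=max((c for c,q in zip(cs,hi[0]) if q[3]<0),key=len); c,rr=cv2.minEnclosingCircle(W(o,Z[n])); e=cv2.fitEllipse(W(cv2.convexHull(o),Z[n])); print(' outer enc',np.round(c,1),round(2*rr,1),'ell',np.round(e[0],1),np.round(e[1],1))
    hs=[c for c,q in zip(cs,hi[0]) if q[3]>=0]
    if hs:
        o=max(hs,key=len)
        for z in (0,Z[n]): e=cv2.fitEllipse(W(o,z)); print(' hole z',z,np.round(e[0],1),np.round(e[1],1))
    return g,(x0,y0,x1,y1)
E
python3 - <<'E'
from m import *
g,b=wring('terra',(452,-250),48); print(env.state()['ee_rot'])
x0,y0,x1,y1=b
cv2.imwrite('pics/f.png',g['im'][:,:,::-1])
E
```

```text
terra TCP [ 454.3 -399.1  196.5] px (np.int64(283), np.int64(40)) t 12.25
 outer enc [ 451.1 -250.3] 55.4 ell [ 451.1 -250.2] [54.8 55.1]
[1.79879959e+02 1.00236512e-01 9.00511703e+01]
```

Run:
```python
import cv2
im=cv2.imread('pics/f.png'); h=cv2.cvtColor(im,cv2.COLOR_BGR2HSV)
print(h[40,240:330:2].tolist())
```

```text
[[23, 123, 243], [22, 124, 242], [24, 115, 243], [24, 113, 241], [10, 184, 220], [10, 190, 234], [10, 189, 234], [8, 197, 162], [17, 164, 121], [18, 164, 170], [18, 162, 220], [20, 156, 236], [21, 143, 238], [22, 131, 242], [22, 127, 241], [23, 123, 244], [20, 136, 228], [19, 137, 227], [21, 134, 240], [22, 125, 242], [20, 150, 236], [19, 170, 231], [19, 171, 232], [20, 161, 234], [20, 156, 232], [21, 139, 239], [22, 134, 240], [21, 134, 238], [21, 138, 239], [22, 131, 241], [22, 131, 242], [22, 137, 240], [21, 141, 239], [23, 124, 244], [22, 126, 225], [9, 190, 165], [10, 190, 233], [10, 190, 230], [11, 185, 215], [21, 143, 240], [19, 167, 244], [20, 161, 243], [23, 129, 243], [26, 104, 243], [27, 93, 243]]
```

```bash
cat >> m.py <<'E'
F['terra']=lambda h:((h[...,0]<14)|(h[...,0]>172))&(h[...,1]>160)
E
python3 - <<'E'
from m import *
wring('terra',(452,-250),48)
E
```

```text
terra TCP [ 454.5 -399.1  197. ] px (np.int64(282), np.int64(40)) t 12.3
 outer enc [ 451.  -251.8] 68.7 ell [ 451.  -251.5] [65.9 68.4]
 hole z 0 [ 451.2 -248.3] [52.1 55.2]
 hole z 20 [ 451.3 -253. ] [49.2 52.2]
```

The terracotta outer diameter reads about 68 and its bore about 53. Corrected for the visible side wall, its centre is (451.1, -250.2). Descending and gripping about 8 mm above its underside, so the palm clears the arbor top.

Emit:
{"api": "send_rows", "payload": {"motion": [{"tx": 0.1,"ty": -0.0046,"tz": 0,"rx": 0,"ry": 0,"rz": 0,"gripper": -1},{"tx": 0.1,"ty": 0,"tz": 0,"rx": 0,"ry": 0,"rz": 0,"gripper": -1},{"tx": 0.0976,"ty": 0,"tz": 0.05,"rx": 0,"ry": 0,"rz": 0,"gripper": -1},{"tx": 0,"ty": 0,"tz": 0.1,"rx": 0,"ry": 0,"rz": 0,"gripper": -1},{"tx": 0,"ty": 0,"tz": 0.1,"rx": 0,"ry": 0,"rz": 0,"gripper": -1},{"tx": 0,"ty": 0,"tz": 0.08,"rx": 0,"ry": 0,"rz": 0,"gripper": -1},{"tx": 0,"ty": 0,"tz": 0.045,"rx": 0,"ry": 0,"rz": 0,"gripper": -1},{"tx": 0,"ty": 0,"tz": 0,"rx": 0,"ry": 0,"rz": 0,"gripper": -1},{"tx": 0,"ty": 0,"tz": 0,"rx": 0,"ry": 0,"rz": 0,"gripper": 1},{"tx": 0,"ty": 0,"tz": 0,"rx": 0,"ry": 0,"rz": 0,"gripper": 1},{"tx": 0,"ty": 0,"tz": 0,"rx": 0,"ry": 0,"rz": 0,"gripper": 1},{"tx": 0,"ty": 0,"tz": 0,"rx": 0,"ry": 0,"rz": 0,"gripper": 1}], "grip_force": 20}}

```text
time_s: 13.85
ee_pos: [452.2, -250.6, 9.1]
ee_rot: [179.9, 0.1, 90.0]
force: [-0.3, 1.1, 7.2]
gripper_width: 67.1
gripper_force: 20.0
```

Emit:
{"api": "send_rows", "payload": {"motion": [{"tx": 0,"ty": 0,"tz": 0,"rx": 0,"ry": 0,"rz": 0,"gripper": 1},{"tx": 0,"ty": 0,"tz": 0,"rx": 0,"ry": 0,"rz": 0,"gripper": 1},{"tx": 0,"ty": 0,"tz": 0,"rx": 0,"ry": 0,"rz": 0,"gripper": 1}]}}

```text
time_s: 14.22
ee_pos: [452.2, -250.5, 9.1]
ee_rot: [179.9, 0.1, 90.0]
force: [-1.0, -0.1, 6.1]
gripper_width: 67.1
gripper_force: 20.0
```

Emit:
{"api": "send_rows", "payload": {"motion": [{"tx": 0,"ty": 0,"tz": -0.05,"rx": 0,"ry": 0,"rz": 0,"gripper": 1},{"tx": 0,"ty": 0,"tz": -0.08,"rx": 0,"ry": 0,"rz": 0,"gripper": 1},{"tx": 0,"ty": 0,"tz": -0.1,"rx": 0,"ry": 0,"rz": 0,"gripper": 1},{"tx": 0.05,"ty": 0,"tz": -0.062,"rx": 0,"ry": 0,"rz": 0,"gripper": 1},{"tx": 0.1,"ty": 0,"tz": 0,"rx": 0,"ry": 0,"rz": 0,"gripper": 1},{"tx": 0.11,"ty": -0.01,"tz": 0,"rx": 0,"ry": 0,"rz": 0,"gripper": 1},{"tx": 0.11,"ty": -0.01,"tz": 0,"rx": 0,"ry": 0,"rz": 0,"gripper": 1},{"tx": 0.11,"ty": -0.005,"tz": 0,"rx": 0,"ry": 0,"rz": 0,"gripper": 1},{"tx": 0.11,"ty": 0,"tz": 0,"rx": 0,"ry": 0,"rz": 0,"gripper": 1},{"tx": 0.07,"ty": 0,"tz": 0,"rx": 0,"ry": 0,"rz": 0,"gripper": 1},{"tx": 0.031,"ty": 0,"tz": 0,"rx": 0,"ry": 0,"rz": 0,"gripper": 1},{"tx": 0,"ty": 0,"tz": 0,"rx": 0,"ry": 0,"rz": 0,"gripper": 1}]}}

```text
time_s: 15.72
ee_pos: [438.6, 95.5, 153.8]
ee_rot: [-180.0, 0.0, 90.1]
force: [-0.0, -0.7, -2.2]
gripper_width: 67.4
gripper_force: 20.0
```

Emit:
{"api": "send_rows", "payload": {"motion": [{"tx": 0,"ty": 0,"tz": 0,"rx": 0,"ry": 0,"rz": 0,"gripper": 1},{"tx": 0,"ty": 0,"tz": 0,"rx": 0,"ry": 0,"rz": 0,"gripper": 1}]}}

```text
time_s: 15.98
ee_pos: [438.8, 94.3, 153.9]
ee_rot: [-180.0, 0.0, 89.9]
force: [-0.2, 0.2, -1.2]
gripper_width: 67.0
gripper_force: 20.0
```

Run:
```python
from m import *
for i in range(3):
    g=grab('scene'); s=env.state(); print(s['ee_pos'].round(2),s['gripper_width'],s['force'].round(1),s['time_s'])
P=s['ee_pos']; print(proj(g,P))
cv2.imwrite('pics/g.png',cv2.resize(g['im'][110:230,190:340,::-1],None,fx=5,fy=5,interpolation=cv2.INTER_CUBIC))
```

```text
[438.83  94.4  153.94] 67.33815802665217 [-0.4 -0.7 -1.7] 16.025
[438.85  94.55 153.95] 66.93876809996532 [ 0.3  0.5 -1.6] 16.075
[438.83  94.69 153.95] 67.38443982256025 [-0.1 -0.3 -1.1] 16.125
[256.16452091 171.02543837]
```

View pics/g.png

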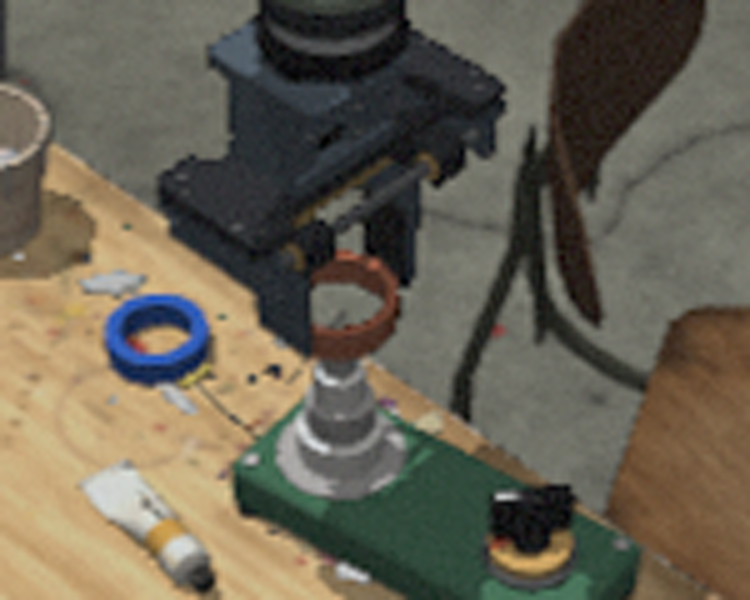

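Run:
```python
from m import *
g=grab('scene'); t=np.linspace(0,2*np.pi,73)
h=cv2.cvtColor(g['im'],cv2.COLOR_RGB2HSV).astype(int)[155:190,245:280]
m=((h[...,0]<13)|(h[...,0]>174))&(h[...,1]>90)
ys,xs=np.where(m); print('mask',xs.min()+245,xs.max()+245,ys.min()+155,ys.max()+155)
c0=env.state()['ee_pos']
for zb in(-8,-4,0,4):
  for al in(-20,-10,0,10,20,30):
    R=Ro.from_euler('x',al,degrees=True).as_matrix()
    P=np.array([proj(g,c0+[0,0,zb+10]+R@[34*np.cos(a),34*np.sin(a),z]) for a in t for z in(-10,10)])
    print(zb,al,P.min(0).round(1),P.max(0).round(1))
```

```text
mask 252 269 160 181
-8 -20 [242.8 160.7] [269.4 180.5]
-8 -10 [242.9 160. ] [269.2 181.2]
-8 0 [243.2 159.1] [268.8 182. ]
-8 10 [243.1 158.3] [269.2 182.8]
-8 20 [242.9 157.7] [269.4 183.3]
-8 30 [242.8 157.3] [269.3 183.7]
-4 -20 [242.8 159.6] [269.4 179.4]
-4 -10 [242.9 158.9] [269.2 180.1]
-4 0 [243.2 158. ] [268.8 181. ]
-4 10 [243.  157.2] [269.2 181.7]
-4 20 [242.8 156.6] [269.4 182.3]
-4 30 [242.8 156.1] [269.3 182.6]
0 -20 [242.7 158.5] [269.4 178.3]
0 -10 [242.8 157.8] [269.2 179. ]
0 0 [243.1 156.9] [268.9 179.9]
0 10 [243.  156.1] [269.2 180.6]
0 20 [242.8 155.4] [269.4 181.2]
0 30 [242.7 155. ] [269.3 181.5]
4 -20 [242.7 157.4] [269.4 177.2]
4 -10 [242.8 156.6] [269.2 177.9]
4 0 [243.1 155.8] [268.9 178.8]
4 10 [242.9 155. ] [269.2 179.5]
4 20 [242.7 154.3] [269.4 180.1]
4 30 [242.7 153.9] [269.3 180.4]
```

The mask rows 160–181 match a flat ring, so it's held level. Lowering to just above the 50 mm step.

Emit:
{"api": "send_rows", "payload": {"motion": [{"tx": 0.0008,"ty": 0.0014,"tz": 0.03,"rx": 0,"ry": 0,"rz": 0,"gripper": 1},{"tx": 0,"ty": 0,"tz": 0.05,"rx": 0,"ry": 0,"rz": 0,"gripper": 1},{"tx": 0,"ty": 0,"tz": 0.05,"rx": 0,"ry": 0,"rz": 0,"gripper": 1},{"tx": 0,"ty": 0,"tz": 0.03,"rx": 0,"ry": 0,"rz": 0,"gripper": 1},{"tx": 0,"ty": 0,"tz": 0,"rx": 0,"ry": 0,"rz": 0,"gripper": 1},{"tx": 0,"ty": 0,"tz": 0,"rx": 0,"ry": 0,"rz": 0,"gripper": 1},{"tx": 0,"ty": 0,"tz": 0,"rx": 0,"ry": 0,"rz": 0,"gripper": 1}]}}

```text
time_s: 17.05
ee_pos: [440.1, 95.9, 74.7]
ee_rot: [179.9, -0.0, 90.0]
force: [0.5, 0.7, -2.8]
gripper_width: 67.6
gripper_force: 20.0
```

Emit:
{"api": "send_rows", "payload": {"motion": [{"tx": -0.001,"ty": -0.001,"tz": 0.005,"rx": 0,"ry": 0,"rz": 0,"gripper": 1},{"tx": 0,"ty": 0,"tz": 0.006,"rx": 0,"ry": 0,"rz": 0,"gripper": 1},{"tx": 0,"ty": 0,"tz": 0.006,"rx": 0,"ry": 0,"rz": 0,"gripper": 1},{"tx": 0,"ty": 0,"tz": 0,"rx": 0,"ry": 0,"rz": 0,"gripper": 1},{"tx": 0,"ty": 0,"tz": 0,"rx": 0,"ry": 0,"rz": 0,"gripper": 1}]}}

```text
time_s: 17.68
ee_pos: [439.6, 95.3, 65.5]
ee_rot: [179.9, -0.0, 90.0]
force: [2.6, -0.4, -1.9]
gripper_width: 66.8
gripper_force: 20.0
```

The ring has entered the 50 mm step: underside at about 56.5 with no vertical load. I'll go down to TCP about 56 and release.

Emit:
{"api": "send_rows", "payload": {"motion": [{"tx": 0,"ty": 0,"tz": 0.006,"rx": 0,"ry": 0,"rz": 0,"gripper": 1},{"tx": 0,"ty": 0,"tz": 0.006,"rx": 0,"ry": 0,"rz": 0,"gripper": 1},{"tx": 0,"ty": 0,"tz": 0.006,"rx": 0,"ry": 0,"rz": 0,"gripper": 1},{"tx": 0,"ty": 0,"tz": 0,"rx": 0,"ry": 0,"rz": 0,"gripper": 1},{"tx": 0,"ty": 0,"tz": 0,"rx": 0,"ry": 0,"rz": 0,"gripper": 1}]}}

```text
time_s: 18.3
ee_pos: [439.6, 95.3, 56.5]
ee_rot: [179.9, -0.0, 90.0]
force: [5.3, 0.1, -2.0]
gripper_width: 67.3
gripper_force: 20.0
```

Emit:
{"api": "send_rows", "payload": {"motion": [{"tx": 0,"ty": 0,"tz": 0,"rx": 0,"ry": 0,"rz": 0,"gripper": -1},{"tx": 0,"ty": 0,"tz": 0,"rx": 0,"ry": 0,"rz": 0,"gripper": -1},{"tx": 0,"ty": 0,"tz": 0,"rx": 0,"ry": 0,"rz": 0,"gripper": -1},{"tx": 0,"ty": 0,"tz": 0,"rx": 0,"ry": 0,"rz": 0,"gripper": -1},{"tx": 0,"ty": 0,"tz": 0,"rx": 0,"ry": 0,"rz": 0,"gripper": -1}]}}

```text
time_s: 18.92
ee_pos: [438.7, 95.3, 56.4]
ee_rot: [-180.0, -0.0, 90.0]
force: [-0.8, 0.2, 0.0]
gripper_width: 91.0
gripper_force: 0.0
```

fx = 5 N says the arbor axis lies about 1 mm further in +x than I commanded; I'll use x ≈ 440.7 for the next rings. Now rise and view the blue wheel.

Emit:
{"api": "send_rows", "payload": {"motion": [{"tx": 0,"ty": 0,"tz": -0.05,"rx": 0,"ry": 0,"rz": 0,"gripper": -1},{"tx": 0,"ty": 0,"tz": -0.1,"rx": 0,"ry": 0,"rz": 0,"gripper": -1},{"tx": 0,"ty": 0,"tz": -0.1,"rx": 0,"ry": 0,"rz": 0,"gripper": -1},{"tx": 0.05,"ty": 0.01,"tz": -0.05,"rx": 0,"ry": 0,"rz": 0,"gripper": -1},{"tx": 0.06,"ty": 0.012,"tz": 0,"rx": 0,"ry": 0,"rz": 0,"gripper": -1},{"tx": 0,"ty": 0,"tz": 0,"rx": 0,"ry": 0,"rz": 0,"gripper": -1},{"tx": 0,"ty": 0,"tz": 0,"rx": 0,"ry": 0,"rz": 0,"gripper": -1},{"tx": 0,"ty": 0,"tz": 0,"rx": 0,"ry": 0,"rz": 0,"gripper": -1}]}}

```text
time_s: 19.92
ee_pos: [449.5, 149.5, 206.1]
ee_rot: [-179.9, 0.0, 90.0]
force: [-0.1, 0.1, -0.8]
gripper_width: 91.2
gripper_force: 0.0
```

Run:
```python
from m import *
wring('blue',(450,262),55)
g=grab('scene'); t=np.linspace(0,2*np.pi,73)
h=cv2.cvtColor(g['im'],cv2.COLOR_RGB2HSV).astype(int)[170:220,230:290]
m=((h[...,0]<13)|(h[...,0]>174))&(h[...,1]>90)&(h[...,2]>40)
ys,xs=np.where(m); print('terra mask',len(xs),xs.min()+230,xs.max()+230,ys.min()+170,ys.max()+170)
for z0 in(40,46,62):
    P=np.array([proj(g,[440.5+34*np.cos(a),95.5+34*np.sin(a),z0+z]) for a in t for z in(0,20)]); print(z0,P.min(0).round(1),P.max(0).round(1))
```

```text
blue TCP [449.5 149.5 206.1] px (np.int64(286), np.int64(81)) t 19.925
 outer enc [447.  261.2] 62.4 ell [447.3 261.4] [61.4 62.1]
 hole z 0 [447.2 263.3] [46.  46.3]
 hole z 20 [447.2 260.7] [43.5 43.8]
terra mask 172 237 289 175 219
40 [244.8 186.5] [269.  208.7]
46 [244.7 185. ] [269.  207.3]
62 [244.5 181. ] [269.  203.3]
```

Emit:
{"api": "send_rows", "payload": {"motion": [{"tx": 0.1,"ty": -0.0046,"tz": 0,"rx": 0,"ry": 0,"rz": 0,"gripper": -1},{"tx": 0.1,"ty": 0,"tz": 0.02,"rx": 0,"ry": 0,"rz": 0,"gripper": -1},{"tx": 0.024,"ty": 0,"tz": 0.08,"rx": 0,"ry": 0,"rz": 0,"gripper": -1},{"tx": 0,"ty": 0,"tz": 0.1,"rx": 0,"ry": 0,"rz": 0,"gripper": -1},{"tx": 0,"ty": 0,"tz": 0.1,"rx": 0,"ry": 0,"rz": 0,"gripper": -1},{"tx": 0,"ty": 0,"tz": 0.07,"rx": 0,"ry": 0,"rz": 0,"gripper": -1},{"tx": 0,"ty": 0,"tz": 0.026,"rx": 0,"ry": 0,"rz": 0,"gripper": -1},{"tx": 0,"ty": 0,"tz": 0,"rx": 0,"ry": 0,"rz": 0,"gripper": -1},{"tx": 0,"ty": 0,"tz": 0,"rx": 0,"ry": 0,"rz": 0,"gripper": -1}]}}

```text
time_s: 21.15
ee_pos: [448.8, 262.8, 9.9]
ee_rot: [179.8, -0.1, 90.0]
force: [-0.3, -0.1, 0.4]
gripper_width: 90.8
gripper_force: 0.0
```

Run:
```python
from m import *
g=grab('scene')
h=cv2.cvtColor(g['im'],cv2.COLOR_RGB2HSV).astype(int)[175:215,235:280]
m=((h[...,0]<13)|(h[...,0]>174))&(h[...,1]>90)&(h[...,2]>40)
k,l,st,c=cv2.connectedComponentsWithStats(m.astype(np.uint8)); print([(a+[235,175,0,0,0]).tolist() for a in st[1:] if a[4]>15])
print(env.state()['ee_pos'].round(2))
```

```text
[[246, 189, 24, 19, 167]]
[448.78 262.88   9.97]
```

The terracotta spans rows 189–208, as predicted for seated at z = 40 (187–209). Fine-adjusting, then gripping the blue wheel.

Emit:
{"api": "send_rows", "payload": {"motion": [{"tx": -0.0026,"ty": -0.003,"tz": 0.003,"rx": 0,"ry": 0,"rz": 0,"gripper": -1},{"tx": 0,"ty": 0,"tz": 0,"rx": 0,"ry": 0,"rz": 0,"gripper": -1},{"tx": 0,"ty": 0,"tz": 0,"rx": 0,"ry": 0,"rz": 0,"gripper": 1},{"tx": 0,"ty": 0,"tz": 0,"rx": 0,"ry": 0,"rz": 0,"gripper": 1},{"tx": 0,"ty": 0,"tz": 0,"rx": 0,"ry": 0,"rz": 0,"gripper": 1},{"tx": 0,"ty": 0,"tz": 0,"rx": 0,"ry": 0,"rz": 0,"gripper": 1},{"tx": 0,"ty": 0,"tz": 0,"rx": 0,"ry": 0,"rz": 0,"gripper": 1},{"tx": 0,"ty": 0,"tz": 0,"rx": 0,"ry": 0,"rz": 0,"gripper": 1},{"tx": 0,"ty": 0,"tz": 0,"rx": 0,"ry": 0,"rz": 0,"gripper": 1}]}}

```text
time_s: 22.32
ee_pos: [446.2, 261.1, 7.0]
ee_rot: [180.0, -0.0, 90.0]
force: [0.6, -1.2, 1.1]
gripper_width: 64.1
gripper_force: 20.0
```

Emit:
{"api": "send_rows", "payload": {"motion": [{"tx": 0,"ty": 0,"tz": -0.05,"rx": 0,"ry": 0,"rz": 0,"gripper": 1},{"tx": 0,"ty": 0,"tz": -0.08,"rx": 0,"ry": 0,"rz": 0,"gripper": 1},{"tx": 0,"ty": 0,"tz": -0.1,"rx": 0,"ry": 0,"rz": 0,"gripper": 1},{"tx": -0.05,"ty": 0,"tz": -0.066,"rx": 0,"ry": 0,"rz": 0,"gripper": 1},{"tx": -0.1,"ty": -0.005,"tz": 0,"rx": 0,"ry": 0,"rz": 0,"gripper": 1},{"tx": -0.1,"ty": -0.006,"tz": 0,"rx": 0,"ry": 0,"rz": 0,"gripper": 1},{"tx": -0.06,"ty": 0,"tz": 0,"rx": 0,"ry": 0,"rz": 0,"gripper": 1},{"tx": -0.022,"ty": 0,"tz": 0,"rx": 0,"ry": 0,"rz": 0,"gripper": 1},{"tx": 0,"ty": 0,"tz": 0,"rx": 0,"ry": 0,"rz": 0,"gripper": 1},{"tx": 0,"ty": 0,"tz": 0,"rx": 0,"ry": 0,"rz": 0,"gripper": 1},{"tx": 0,"ty": 0,"tz": 0,"rx": 0,"ry": 0,"rz": 0,"gripper": 1}]}}

```text
time_s: 23.7
ee_pos: [440.7, 95.9, 154.8]
ee_rot: [-180.0, -0.0, 90.1]
force: [-0.3, -0.1, 0.1]
gripper_width: 64.2
gripper_force: 20.0
```

Emit:
{"api": "send_rows", "payload": {"motion": [{"tx": -0.0014,"ty": 0,"tz": 0.03,"rx": 0,"ry": 0,"rz": 0,"gripper": 1},{"tx": 0,"ty": 0,"tz": 0.05,"rx": 0,"ry": 0,"rz": 0,"gripper": 1},{"tx": 0,"ty": 0,"tz": 0.04,"rx": 0,"ry": 0,"rz": 0,"gripper": 1},{"tx": 0,"ty": 0,"tz": 0,"rx": 0,"ry": 0,"rz": 0,"gripper": 1},{"tx": 0,"ty": 0,"tz": 0,"rx": 0,"ry": 0,"rz": 0,"gripper": 1},{"tx": 0,"ty": 0,"tz": 0,"rx": 0,"ry": 0,"rz": 0,"gripper": 1}]}}

```text
time_s: 24.45
ee_pos: [441.4, 94.6, 95.8]
ee_rot: [179.9, -0.0, 90.0]
force: [-0.0, -0.8, -0.6]
gripper_width: 64.2
gripper_force: 20.0
```

Emit:
{"api": "send_rows", "payload": {"motion": [{"tx": 0.001,"ty": -0.001,"tz": 0.006,"rx": 0,"ry": 0,"rz": 0,"gripper": 1},{"tx": 0,"ty": 0,"tz": 0.007,"rx": 0,"ry": 0,"rz": 0,"gripper": 1},{"tx": 0,"ty": 0,"tz": 0.007,"rx": 0,"ry": 0,"rz": 0,"gripper": 1},{"tx": 0,"ty": 0,"tz": 0,"rx": 0,"ry": 0,"rz": 0,"gripper": 1},{"tx": 0,"ty": 0,"tz": 0,"rx": 0,"ry": 0,"rz": 0,"gripper": 1}]}}

```text
time_s: 25.08
ee_pos: [440.2, 94.8, 84.9]
ee_rot: [-180.0, -0.0, 90.0]
force: [0.1, 0.3, -1.7]
gripper_width: 63.9
gripper_force: 20.0
```

Emit:
{"api": "send_rows", "payload": {"motion": [{"tx": 0,"ty": 0,"tz": 0.008,"rx": 0,"ry": 0,"rz": 0,"gripper": 1},{"tx": 0,"ty": 0,"tz": 0.008,"rx": 0,"ry": 0,"rz": 0,"gripper": 1},{"tx": 0,"ty": 0,"tz": 0.008,"rx": 0,"ry": 0,"rz": 0,"gripper": 1},{"tx": 0,"ty": 0,"tz": 0,"rx": 0,"ry": 0,"rz": 0,"gripper": 1},{"tx": 0,"ty": 0,"tz": 0,"rx": 0,"ry": 0,"rz": 0,"gripper": 1}]}}

```text
time_s: 25.7
ee_pos: [440.2, 94.8, 72.9]
ee_rot: [180.0, -0.0, 90.0]
force: [-0.0, -0.1, -1.1]
gripper_width: 64.4
gripper_force: 20.0
```

Emit:
{"api": "send_rows", "payload": {"motion": [{"tx": 0,"ty": 0,"tz": 0,"rx": 0,"ry": 0,"rz": 0,"gripper": -1},{"tx": 0,"ty": 0,"tz": 0,"rx": 0,"ry": 0,"rz": 0,"gripper": -1},{"tx": 0,"ty": 0,"tz": 0,"rx": 0,"ry": 0,"rz": 0,"gripper": -1},{"tx": 0,"ty": 0,"tz": 0,"rx": 0,"ry": 0,"rz": 0,"gripper": -1},{"tx": 0,"ty": 0,"tz": 0,"rx": 0,"ry": 0,"rz": 0,"gripper": -1}]}}

```text
time_s: 26.32
ee_pos: [440.2, 94.8, 73.0]
ee_rot: [180.0, -0.0, 90.0]
force: [-0.0, 0.6, 0.4]
gripper_width: 91.0
gripper_force: 0.0
```

Emit:
{"api": "send_rows", "payload": {"motion": [{"tx": 0,"ty": 0,"tz": -0.05,"rx": 0,"ry": 0,"rz": 0,"gripper": -1},{"tx": 0,"ty": 0,"tz": -0.1,"rx": 0,"ry": 0,"rz": 0,"gripper": -1},{"tx": 0,"ty": 0,"tz": -0.1,"rx": 0,"ry": 0,"rz": 0,"gripper": -1},{"tx": -0.06,"ty": 0,"tz": -0.016,"rx": 0,"ry": 0,"rz": 0,"gripper": -1},{"tx": -0.11,"ty": -0.02,"tz": 0,"rx": 0,"ry": 0,"rz": 0,"gripper": -1},{"tx": -0.11,"ty": -0.03,"tz": 0,"rx": 0,"ry": 0,"rz": 0,"gripper": -1},{"tx": -0.11,"ty": -0.03,"tz": 0,"rx": 0,"ry": 0,"rz": 0,"gripper": -1},{"tx": -0.11,"ty": -0.03,"tz": 0,"rx": 0,"ry": 0,"rz": 0,"gripper": -1},{"tx": -0.11,"ty": -0.03,"tz": 0,"rx": 0,"ry": 0,"rz": 0,"gripper": -1},{"tx": -0.11,"ty": -0.03,"tz": 0,"rx": 0,"ry": 0,"rz": 0,"gripper": -1},{"tx": -0.11,"ty": -0.024,"tz": 0,"rx": 0,"ry": 0,"rz": 0,"gripper": -1},{"tx": -0.11,"ty": 0,"tz": 0,"rx": 0,"ry": 0,"rz": 0,"gripper": -1}]}}

```text
time_s: 27.82
ee_pos: [342.2, -377.0, 206.1]
ee_rot: [180.0, -0.0, 89.9]
force: [0.4, -0.3, 0.3]
gripper_width: 90.7
gripper_force: 0.0
```

Emit:
{"api": "send_rows", "payload": {"motion": [{"tx": -0.072,"ty": 0,"tz": 0,"rx": 0,"ry": 0,"rz": 0,"gripper": -1},{"tx": 0,"ty": 0,"tz": 0,"rx": 0,"ry": 0,"rz": 0,"gripper": -1},{"tx": 0,"ty": 0,"tz": 0,"rx": 0,"ry": 0,"rz": 0,"gripper": -1},{"tx": 0,"ty": 0,"tz": 0,"rx": 0,"ry": 0,"rz": 0,"gripper": -1}]}}

```text
time_s: 28.32
ee_pos: [343.4, -410.1, 206.0]
ee_rot: [-180.0, -0.0, 90.1]
force: [-0.1, -0.8, -0.4]
gripper_width: 91.3
gripper_force: 0.0
```

Run:
```python
from m import *
g,b=wring('white',(341,-301),48)
g=grab('scene'); t=np.linspace(0,2*np.pi,73)
h=cv2.cvtColor(g['im'],cv2.COLOR_RGB2HSV).astype(int)[165:215,235:280]
for n,m in(('terra',((h[...,0]<13)|(h[...,0]>174))&(h[...,1]>90)&(h[...,2]>40)),('blue',(abs(h[...,0]-115)<15)&(h[...,1]>130)&(h[...,2]>40))):
    k,l,st,c=cv2.connectedComponentsWithStats(m.astype(np.uint8)); print(n,[(a+[235,165,0,0,0]).tolist() for a in st[1:] if a[4]>15])
for r,z0 in((34,40),(32,62),(32,70)):
    P=np.array([proj(g,[440.5+r*np.cos(a),95.5+r*np.sin(a),z0+z]) for a in t for z in(0,20)]); print(z0,P.min(0).round(1),P.max(0).round(1))
```

```text
white TCP [ 343.4 -410.1  206. ] px (np.int64(283), np.int64(85)) t 28.325
 outer enc [ 339.5 -303.3] 60.6 ell [ 338.9 -302.6] [56.1 59.3]
 hole z 0 [ 338.6 -299.6] [35.4 36.2]
 hole z 20 [ 338.8 -302. ] [33.5 34.3]
terra [[246, 196, 24, 12, 116]]
blue [[247, 184, 22, 18, 193]]
40 [244.8 186.5] [269.  208.7]
62 [245.3 181.5] [268.3 202.8]
70 [245.2 179.4] [268.3 200.8]
```

Blue bottom row 202 and terracotta 208 both match seated heights. The white wheel reads 58 mm with a 34 mm bore, centred at (338.8, -302.1). Going down.

Emit:
{"api": "send_rows", "payload": {"motion": [{"tx": 0.1,"ty": -0.009,"tz": 0,"rx": 0,"ry": 0,"rz": 0,"gripper": -1},{"tx": 0.1,"ty": 0,"tz": 0.02,"rx": 0,"ry": 0,"rz": 0,"gripper": -1},{"tx": 0.016,"ty": 0,"tz": 0.08,"rx": 0,"ry": 0,"rz": 0,"gripper": -1},{"tx": 0,"ty": 0,"tz": 0.1,"rx": 0,"ry": 0,"rz": 0,"gripper": -1},{"tx": 0,"ty": 0,"tz": 0.1,"rx": 0,"ry": 0,"rz": 0,"gripper": -1},{"tx": 0,"ty": 0,"tz": 0.07,"rx": 0,"ry": 0,"rz": 0,"gripper": -1},{"tx": 0,"ty": 0,"tz": 0.026,"rx": 0,"ry": 0,"rz": 0,"gripper": -1},{"tx": 0,"ty": 0,"tz": 0,"rx": 0,"ry": 0,"rz": 0,"gripper": -1},{"tx": 0,"ty": 0,"tz": 0,"rx": 0,"ry": 0,"rz": 0,"gripper": -1},{"tx": 0,"ty": 0,"tz": 0,"rx": 0,"ry": 0,"rz": 0,"gripper": -1}]}}

```text
time_s: 29.68
ee_pos: [339.6, -304.0, 9.1]
ee_rot: [179.9, 0.1, 90.0]
force: [0.6, 0.3, -0.3]
gripper_width: 91.4
gripper_force: 0.0
```

Emit:
{"api": "send_rows", "payload": {"motion": [{"tx": 0.0038,"ty": -0.0016,"tz": 0.003,"rx": 0,"ry": 0,"rz": 0,"gripper": -1},{"tx": 0,"ty": 0,"tz": 0,"rx": 0,"ry": 0,"rz": 0,"gripper": -1},{"tx": 0,"ty": 0,"tz": 0,"rx": 0,"ry": 0,"rz": 0,"gripper": 1},{"tx": 0,"ty": 0,"tz": 0,"rx": 0,"ry": 0,"rz": 0,"gripper": 1},{"tx": 0,"ty": 0,"tz": 0,"rx": 0,"ry": 0,"rz": 0,"gripper": 1},{"tx": 0,"ty": 0,"tz": 0,"rx": 0,"ry": 0,"rz": 0,"gripper": 1},{"tx": 0,"ty": 0,"tz": 0,"rx": 0,"ry": 0,"rz": 0,"gripper": 1},{"tx": 0,"ty": 0,"tz": 0,"rx": 0,"ry": 0,"rz": 0,"gripper": 1},{"tx": 0,"ty": 0,"tz": 0,"rx": 0,"ry": 0,"rz": 0,"gripper": 1},{"tx": 0,"ty": 0,"tz": 0,"rx": 0,"ry": 0,"rz": 0,"gripper": 1}]}}

```text
time_s: 30.92
ee_pos: [338.0, -301.3, 6.4]
ee_rot: [-180.0, -0.0, 90.0]
force: [-0.2, 0.4, -0.8]
gripper_width: 56.9
gripper_force: 20.0
```

Emit:
{"api": "send_rows", "payload": {"motion": [{"tx": 0,"ty": 0,"tz": -0.05,"rx": 0,"ry": 0,"rz": 0,"gripper": 1},{"tx": 0,"ty": 0,"tz": -0.08,"rx": 0,"ry": 0,"rz": 0,"gripper": 1},{"tx": 0,"ty": 0,"tz": -0.1,"rx": 0,"ry": 0,"rz": 0,"gripper": 1},{"tx": 0.05,"ty": 0.02,"tz": -0.067,"rx": 0,"ry": 0,"rz": 0,"gripper": 1},{"tx": 0.1,"ty": 0.03,"tz": 0,"rx": 0,"ry": 0,"rz": 0,"gripper": 1},{"tx": 0.11,"ty": 0.03,"tz": 0,"rx": 0,"ry": 0,"rz": 0,"gripper": 1},{"tx": 0.11,"ty": 0.03,"tz": 0,"rx": 0,"ry": 0,"rz": 0,"gripper": 1},{"tx": 0.11,"ty": 0.03,"tz": 0,"rx": 0,"ry": 0,"rz": 0,"gripper": 1},{"tx": 0.11,"ty": 0.03,"tz": 0,"rx": 0,"ry": 0,"rz": 0,"gripper": 1},{"tx": 0.1,"ty": 0.03,"tz": 0,"rx": 0,"ry": 0,"rz": 0,"gripper": 1},{"tx": 0.07,"ty": 0.005,"tz": 0,"rx": 0,"ry": 0,"rz": 0,"gripper": 1},{"tx": 0.034,"ty": 0,"tz": 0,"rx": 0,"ry": 0,"rz": 0,"gripper": 1}]}}

```text
time_s: 32.42
ee_pos: [439.9, 97.1, 154.6]
ee_rot: [-179.9, 0.0, 90.1]
force: [0.2, -0.1, -2.1]
gripper_width: 56.9
gripper_force: 20.0
```

Emit:
{"api": "send_rows", "payload": {"motion": [{"tx": 0,"ty": 0,"tz": 0,"rx": 0,"ry": 0,"rz": 0,"gripper": 1},{"tx": 0,"ty": 0,"tz": 0,"rx": 0,"ry": 0,"rz": 0,"gripper": 1},{"tx": 0,"ty": 0,"tz": 0,"rx": 0,"ry": 0,"rz": 0,"gripper": 1},{"tx": 0,"ty": 0,"tz": 0,"rx": 0,"ry": 0,"rz": 0,"gripper": 1}]}}

```text
time_s: 32.92
ee_pos: [440.4, 94.9, 155.0]
ee_rot: [180.0, 0.0, 89.9]
force: [-0.3, 0.5, -1.7]
gripper_width: 56.7
gripper_force: 20.0
```

Emit:
{"api": "send_rows", "payload": {"motion": [{"tx": 0.001,"ty": 0,"tz": 0.036,"rx": 0,"ry": 0,"rz": 0,"gripper": 1},{"tx": 0,"ty": 0,"tz": 0.04,"rx": 0,"ry": 0,"rz": 0,"gripper": 1},{"tx": 0,"ty": 0,"tz": 0,"rx": 0,"ry": 0,"rz": 0,"gripper": 1},{"tx": 0,"ty": 0,"tz": 0,"rx": 0,"ry": 0,"rz": 0,"gripper": 1},{"tx": 0,"ty": 0,"tz": 0,"rx": 0,"ry": 0,"rz": 0,"gripper": 1},{"tx": 0,"ty": 0,"tz": 0,"rx": 0,"ry": 0,"rz": 0,"gripper": 1}]}}

```text
time_s: 33.67
ee_pos: [440.7, 96.2, 117.5]
ee_rot: [179.9, -0.0, 90.0]
force: [-0.3, -0.7, -0.4]
gripper_width: 56.8
gripper_force: 20.0
```

Emit:
{"api": "send_rows", "payload": {"motion": [{"tx": 0,"ty": 0,"tz": 0.007,"rx": 0,"ry": 0,"rz": 0,"gripper": 1},{"tx": 0,"ty": 0,"tz": 0.007,"rx": 0,"ry": 0,"rz": 0,"gripper": 1},{"tx": 0,"ty": 0,"tz": 0.007,"rx": 0,"ry": 0,"rz": 0,"gripper": 1},{"tx": 0,"ty": 0,"tz": 0,"rx": 0,"ry": 0,"rz": 0,"gripper": 1},{"tx": 0,"ty": 0,"tz": 0,"rx": 0,"ry": 0,"rz": 0,"gripper": 1}]}}

```text
time_s: 34.3
ee_pos: [440.4, 96.2, 106.4]
ee_rot: [-180.0, -0.0, 90.0]
force: [-0.5, -0.2, -0.7]
gripper_width: 57.1
gripper_force: 20.0
```

Emit:
{"api": "send_rows", "payload": {"motion": [{"tx": 0,"ty": 0,"tz": 0.008,"rx": 0,"ry": 0,"rz": 0,"gripper": 1},{"tx": 0,"ty": 0,"tz": 0.008,"rx": 0,"ry": 0,"rz": 0,"gripper": 1},{"tx": 0,"ty": 0,"tz": 0.009,"rx": 0,"ry": 0,"rz": 0,"gripper": 1},{"tx": 0,"ty": 0,"tz": 0,"rx": 0,"ry": 0,"rz": 0,"gripper": 1},{"tx": 0,"ty": 0,"tz": 0,"rx": 0,"ry": 0,"rz": 0,"gripper": 1}]}}

```text
time_s: 34.92
ee_pos: [440.5, 96.2, 94.0]
ee_rot: [180.0, -0.0, 90.0]
force: [0.6, -0.2, -2.5]
gripper_width: 57.1
gripper_force: 20.0
```

Emit:
{"api": "send_rows", "payload": {"motion": [{"tx": 0,"ty": 0,"tz": 0,"rx": 0,"ry": 0,"rz": 0,"gripper": -1},{"tx": 0,"ty": 0,"tz": 0,"rx": 0,"ry": 0,"rz": 0,"gripper": -1},{"tx": 0,"ty": 0,"tz": 0,"rx": 0,"ry": 0,"rz": 0,"gripper": -1},{"tx": 0,"ty": 0,"tz": 0,"rx": 0,"ry": 0,"rz": 0,"gripper": -1},{"tx": 0,"ty": 0,"tz": 0,"rx": 0,"ry": 0,"rz": 0,"gripper": -1},{"tx": 0,"ty": 0,"tz": 0,"rx": 0,"ry": 0,"rz": 0,"gripper": -1}]}}

```text
time_s: 35.67
ee_pos: [440.4, 96.2, 94.0]
ee_rot: [180.0, -0.0, 90.0]
force: [0.3, -0.7, 0.5]
gripper_width: 91.3
gripper_force: 0.0
```

Now to the collar.

Emit:
{"api": "send_rows", "payload": {"motion": [{"tx": 0,"ty": 0,"tz": -0.05,"rx": 0,"ry": 0,"rz": 0,"gripper": -1},{"tx": 0,"ty": 0,"tz": -0.1,"rx": 0,"ry": 0,"rz": 0,"gripper": -1},{"tx": -0.05,"ty": 0,"tz": -0.074,"rx": 0,"ry": 0,"rz": 0,"gripper": -1},{"tx": -0.115,"ty": 0.004,"tz": 0,"rx": 0,"ry": 0,"rz": 0,"gripper": -1},{"tx": -0.115,"ty": 0.004,"tz": 0,"rx": 0,"ry": 0,"rz": 0,"gripper": -1},{"tx": -0.115,"ty": 0.004,"tz": 0,"rx": 0,"ry": 0,"rz": 0,"gripper": -1},{"tx": -0.115,"ty": 0.004,"tz": 0,"rx": 0,"ry": 0,"rz": 0,"gripper": -1},{"tx": -0.115,"ty": 0.004,"tz": 0,"rx": 0,"ry": 0,"rz": 0,"gripper": -1},{"tx": -0.115,"ty": 0.004,"tz": 0,"rx": 0,"ry": 0,"rz": 0,"gripper": -1},{"tx": -0.115,"ty": 0.004,"tz": 0,"rx": 0,"ry": 0,"rz": 0,"gripper": -1},{"tx": -0.115,"ty": 0.004,"tz": 0,"rx": 0,"ry": 0,"rz": 0,"gripper": -1},{"tx": -0.115,"ty": 0.004,"tz": 0,"rx": 0,"ry": 0,"rz": 0,"gripper": -1}]}}

```text
time_s: 37.17
ee_pos: [458.4, -448.2, 205.8]
ee_rot: [180.0, -0.0, 90.0]
force: [1.5, -0.5, 0.1]
gripper_width: 91.2
gripper_force: 0.0
```

Emit:
{"api": "send_rows", "payload": {"motion": [{"tx": -0.09,"ty": 0.004,"tz": 0,"rx": 0,"ry": 0,"rz": 0,"gripper": -1},{"tx": -0.025,"ty": 0,"tz": 0,"rx": 0,"ry": 0,"rz": 0,"gripper": -1},{"tx": 0,"ty": 0,"tz": 0,"rx": 0,"ry": 0,"rz": 0,"gripper": -1},{"tx": 0,"ty": 0,"tz": 0,"rx": 0,"ry": 0,"rz": 0,"gripper": -1},{"tx": 0,"ty": 0,"tz": 0,"rx": 0,"ry": 0,"rz": 0,"gripper": -1},{"tx": 0,"ty": 0,"tz": 0,"rx": 0,"ry": 0,"rz": 0,"gripper": -1}]}}

```text
time_s: 37.92
ee_pos: [460.8, -503.0, 206.4]
ee_rot: [180.0, 0.0, 90.1]
force: [-0.1, -0.5, 0.4]
gripper_width: 91.3
gripper_force: 0.0
```

Run:
```python
from m import *
s=env.state(); print(s['ee_pos'])
g=grab('wrist'); a=g['im'][:235,180:400,::-1]
c=grab('scene'); b=c['im'][160:225,225:320,::-1]
u=proj(g,[459,-396,18]); print(u)
h=cv2.cvtColor(g['im'],cv2.COLOR_RGB2HSV); v0=int(u[1]); print(h[v0,int(u[0])-40:int(u[0])+40:3].tolist())
A=cv2.resize(a,None,fx=1.8,fy=1.8); B=cv2.resize(b,None,fx=4,fy=4,interpolation=cv2.INTER_CUBIC)
H=max(A.shape[0],B.shape[0]); p=lambda x:cv2.copyMakeBorder(x,0,H-x.shape[0],0,0,0)
cv2.imwrite('pics/k.png',np.hstack([p(A),p(B)])); print(A.shape,B.shape)
```

```text
[ 460.83361615 -502.95558878  206.36715869]
[283.70812539  86.64515248]
[[25, 121, 248], [22, 133, 243], [27, 92, 248], [27, 94, 248], [26, 112, 248], [26, 100, 247], [26, 181, 246], [27, 177, 248], [28, 176, 248], [24, 188, 241], [18, 155, 178], [21, 133, 226], [25, 118, 249], [25, 120, 248], [25, 118, 248], [26, 112, 248], [24, 138, 249], [21, 146, 220], [28, 173, 249], [28, 173, 248], [28, 175, 249], [20, 169, 216], [27, 102, 248], [27, 98, 248], [28, 86, 248], [27, 105, 248], [27, 101, 248]]
(423, 396, 3) (260, 380, 3)
```

View pics/k.png

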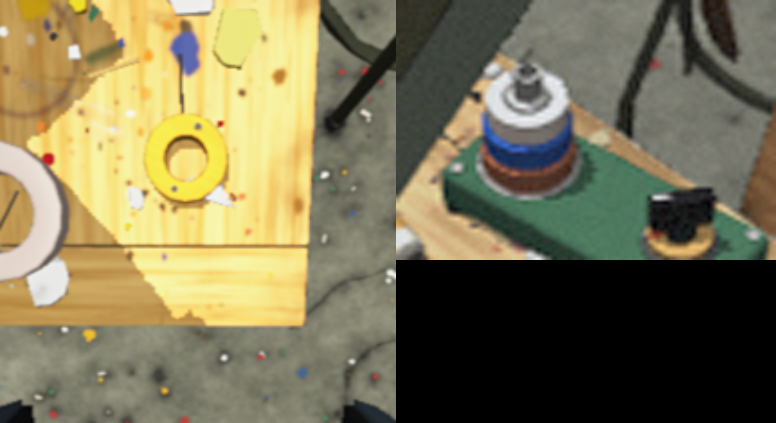

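The stack sits perfectly flat: terracotta, blue, then white on the hone. The collar is at wrist pixel (283,87).

```bash
cat >> m.py <<'E'
F['brass']=lambda h:(abs(h[...,0]-25)<6)&(h[...,1]>160)
E
python3 - <<'E'
from m import *
wring('brass',(459,-396),32)
E
```

```text
brass TCP [ 460.7 -503.3  206.2] px (np.int64(283), np.int64(87)) t 38.025
 outer enc [ 457.9 -396.8] 47.7 ell [ 458.2 -396.9] [46.4 46.7]
 hole z 0 [ 458.1 -394.9] [26.  27.1]
 hole z 18 [ 458.2 -396.9] [24.8 25.8]
```

Emit:
{"api": "send_rows", "payload": {"motion": [{"tx": 0.1,"ty": -0.0052,"tz": 0,"rx": 0,"ry": 0,"rz": 0,"gripper": -1},{"tx": 0.1,"ty": 0,"tz": 0.02,"rx": 0,"ry": 0,"rz": 0,"gripper": -1},{"tx": 0.014,"ty": 0,"tz": 0.08,"rx": 0,"ry": 0,"rz": 0,"gripper": -1},{"tx": 0,"ty": 0,"tz": 0.1,"rx": 0,"ry": 0,"rz": 0,"gripper": -1},{"tx": 0,"ty": 0,"tz": 0.1,"rx": 0,"ry": 0,"rz": 0,"gripper": -1},{"tx": 0,"ty": 0,"tz": 0.07,"rx": 0,"ry": 0,"rz": 0,"gripper": -1},{"tx": 0,"ty": 0,"tz": 0.026,"rx": 0,"ry": 0,"rz": 0,"gripper": -1},{"tx": 0,"ty": 0,"tz": 0,"rx": 0,"ry": 0,"rz": 0,"gripper": -1},{"tx": 0,"ty": 0,"tz": 0,"rx": 0,"ry": 0,"rz": 0,"gripper": -1},{"tx": 0,"ty": 0,"tz": 0,"rx": 0,"ry": 0,"rz": 0,"gripper": -1}]}}

```text
time_s: 39.33
ee_pos: [458.8, -397.6, 9.5]
ee_rot: [179.9, 0.1, 90.0]
force: [0.1, 1.0, -0.1]
gripper_width: 91.1
gripper_force: 0.0
```

Emit:
{"api": "send_rows", "payload": {"motion": [{"tx": 0.0016,"ty": -0.001,"tz": 0.004,"rx": 0,"ry": 0,"rz": 0,"gripper": -1},{"tx": 0,"ty": 0,"tz": 0,"rx": 0,"ry": 0,"rz": 0,"gripper": -1},{"tx": 0,"ty": 0,"tz": 0,"rx": 0,"ry": 0,"rz": 0,"gripper": 1},{"tx": 0,"ty": 0,"tz": 0,"rx": 0,"ry": 0,"rz": 0,"gripper": 1},{"tx": 0,"ty": 0,"tz": 0,"rx": 0,"ry": 0,"rz": 0,"gripper": 1},{"tx": 0,"ty": 0,"tz": 0,"rx": 0,"ry": 0,"rz": 0,"gripper": 1},{"tx": 0,"ty": 0,"tz": 0,"rx": 0,"ry": 0,"rz": 0,"gripper": 1},{"tx": 0,"ty": 0,"tz": 0,"rx": 0,"ry": 0,"rz": 0,"gripper": 1},{"tx": 0,"ty": 0,"tz": 0,"rx": 0,"ry": 0,"rz": 0,"gripper": 1},{"tx": 0,"ty": 0,"tz": 0,"rx": 0,"ry": 0,"rz": 0,"gripper": 1}]}}

```text
time_s: 40.58
ee_pos: [457.5, -396.0, 5.9]
ee_rot: [180.0, -0.0, 90.0]
force: [0.5, 0.2, 0.3]
gripper_width: 46.7
gripper_force: 20.0
```

Emit:
{"api": "send_rows", "payload": {"motion": [{"tx": 0,"ty": 0,"tz": -0.05,"rx": 0,"ry": 0,"rz": 0,"gripper": 1},{"tx": 0,"ty": 0,"tz": -0.08,"rx": 0,"ry": 0,"rz": 0,"gripper": 1},{"tx": 0,"ty": 0,"tz": -0.1,"rx": 0,"ry": 0,"rz": 0,"gripper": 1},{"tx": 0.05,"ty": 0,"tz": -0.078,"rx": 0,"ry": 0,"rz": 0,"gripper": 1},{"tx": 0.1,"ty": -0.004,"tz": 0,"rx": 0,"ry": 0,"rz": 0,"gripper": 1},{"tx": 0.11,"ty": -0.005,"tz": 0,"rx": 0,"ry": 0,"rz": 0,"gripper": 1},{"tx": 0.11,"ty": -0.005,"tz": 0,"rx": 0,"ry": 0,"rz": 0,"gripper": 1},{"tx": 0.11,"ty": -0.005,"tz": 0,"rx": 0,"ry": 0,"rz": 0,"gripper": 1},{"tx": 0.11,"ty": -0.005,"tz": 0,"rx": 0,"ry": 0,"rz": 0,"gripper": 1},{"tx": 0.11,"ty": -0.005,"tz": 0,"rx": 0,"ry": 0,"rz": 0,"gripper": 1},{"tx": 0.11,"ty": -0.005,"tz": 0,"rx": 0,"ry": 0,"rz": 0,"gripper": 1},{"tx": 0.1,"ty": 0,"tz": 0,"rx": 0,"ry": 0,"rz": 0,"gripper": 1}]}}

```text
time_s: 42.08
ee_pos: [439.5, 60.7, 160.0]
ee_rot: [-180.0, 0.0, 90.0]
force: [0.7, 0.1, -1.1]
gripper_width: 46.6
gripper_force: 20.0
```

Emit:
{"api": "send_rows", "payload": {"motion": [{"tx": 0.05,"ty": 0,"tz": 0,"rx": 0,"ry": 0,"rz": 0,"gripper": 1},{"tx": 0.024,"ty": 0,"tz": 0,"rx": 0,"ry": 0,"rz": 0,"gripper": 1},{"tx": 0,"ty": 0,"tz": 0,"rx": 0,"ry": 0,"rz": 0,"gripper": 1},{"tx": 0,"ty": 0,"tz": 0,"rx": 0,"ry": 0,"rz": 0,"gripper": 1},{"tx": 0,"ty": 0,"tz": 0,"rx": 0,"ry": 0,"rz": 0,"gripper": 1},{"tx": 0,"ty": 0,"tz": 0,"rx": 0,"ry": 0,"rz": 0,"gripper": 1},{"tx": 0,"ty": 0,"tz": 0,"rx": 0,"ry": 0,"rz": 0,"gripper": 1}]}}

```text
time_s: 42.95
ee_pos: [440.3, 95.7, 160.0]
ee_rot: [180.0, -0.0, 90.0]
force: [0.2, 0.2, -0.5]
gripper_width: 46.4
gripper_force: 20.0
```

Emit:
{"api": "send_rows", "payload": {"motion": [{"tx": 0.0006,"ty": 0.0004,"tz": 0.022,"rx": 0,"ry": 0,"rz": 0,"gripper": 1},{"tx": 0,"ty": 0,"tz": 0.02,"rx": 0,"ry": 0,"rz": 0,"gripper": 1},{"tx": 0,"ty": 0,"tz": 0,"rx": 0,"ry": 0,"rz": 0,"gripper": 1},{"tx": 0,"ty": 0,"tz": 0,"rx": 0,"ry": 0,"rz": 0,"gripper": 1},{"tx": 0,"ty": 0,"tz": 0,"rx": 0,"ry": 0,"rz": 0,"gripper": 1}]}}

```text
time_s: 43.58
ee_pos: [440.7, 96.4, 139.2]
ee_rot: [180.0, -0.0, 90.0]
force: [-1.0, 0.2, -0.7]
gripper_width: 46.7
gripper_force: 20.0
```

Emit:
{"api": "send_rows", "payload": {"motion": [{"tx": 0,"ty": 0,"tz": 0.007,"rx": 0,"ry": 0,"rz": 0,"gripper": 1},{"tx": 0,"ty": 0,"tz": 0.007,"rx": 0,"ry": 0,"rz": 0,"gripper": 1},{"tx": 0,"ty": 0,"tz": 0.006,"rx": 0,"ry": 0,"rz": 0,"gripper": 1},{"tx": 0,"ty": 0,"tz": 0,"rx": 0,"ry": 0,"rz": 0,"gripper": 1},{"tx": 0,"ty": 0,"tz": 0,"rx": 0,"ry": 0,"rz": 0,"gripper": 1}]}}

```text
time_s: 44.2
ee_pos: [440.5, 96.3, 129.0]
ee_rot: [180.0, -0.0, 90.0]
force: [0.3, 0.1, -1.2]
gripper_width: 46.9
gripper_force: 20.0
```

Emit:
{"api": "send_rows", "payload": {"motion": [{"tx": 0,"ty": 0,"tz": 0.009,"rx": 0,"ry": 0,"rz": 0,"gripper": 1},{"tx": 0,"ty": 0,"tz": 0.009,"rx": 0,"ry": 0,"rz": 0,"gripper": 1},{"tx": 0,"ty": 0,"tz": 0.01,"rx": 0,"ry": 0,"rz": 0,"gripper": 1},{"tx": 0,"ty": 0,"tz": 0,"rx": 0,"ry": 0,"rz": 0,"gripper": 1},{"tx": 0,"ty": 0,"tz": 0,"rx": 0,"ry": 0,"rz": 0,"gripper": 1}]}}

```text
time_s: 44.82
ee_pos: [440.5, 96.3, 114.9]
ee_rot: [180.0, -0.0, 90.0]
force: [0.6, 0.0, -1.6]
gripper_width: 46.9
gripper_force: 20.0
```

Emit:
{"api": "send_rows", "payload": {"motion": [{"tx": 0,"ty": 0,"tz": 0,"rx": 0,"ry": 0,"rz": 0,"gripper": -1},{"tx": 0,"ty": 0,"tz": 0,"rx": 0,"ry": 0,"rz": 0,"gripper": -1},{"tx": 0,"ty": 0,"tz": 0,"rx": 0,"ry": 0,"rz": 0,"gripper": -1},{"tx": 0,"ty": 0,"tz": 0,"rx": 0,"ry": 0,"rz": 0,"gripper": -1},{"tx": 0,"ty": 0,"tz": 0,"rx": 0,"ry": 0,"rz": 0,"gripper": -1},{"tx": 0,"ty": 0,"tz": 0,"rx": 0,"ry": 0,"rz": 0,"gripper": -1}]}}

```text
time_s: 45.58
ee_pos: [440.5, 96.3, 115.0]
ee_rot: [180.0, -0.0, 90.0]
force: [-0.8, 0.5, 0.2]
gripper_width: 91.4
gripper_force: 0.0
```

Collar released. Now rise and view the knob and the stack from close by.

Emit:
{"api": "send_rows", "payload": {"motion": [{"tx": 0,"ty": 0,"tz": -0.05,"rx": 0,"ry": 0,"rz": 0,"gripper": -1},{"tx": 0,"ty": 0,"tz": -0.1,"rx": 0,"ry": 0,"rz": 0,"gripper": -1},{"tx": -0.05,"ty": 0.01,"tz": -0.032,"rx": 0,"ry": 0,"rz": 0,"gripper": -1},{"tx": -0.11,"ty": 0.012,"tz": 0,"rx": 0,"ry": 0,"rz": 0,"gripper": -1},{"tx": -0.11,"ty": 0.012,"tz": 0,"rx": 0,"ry": 0,"rz": 0,"gripper": -1},{"tx": -0.11,"ty": 0,"tz": 0,"rx": 0,"ry": 0,"rz": 0,"gripper": -1},{"tx": -0.098,"ty": 0,"tz": 0,"rx": 0,"ry": 0,"rz": 0,"gripper": -1},{"tx": 0,"ty": 0,"tz": 0,"rx": 0,"ry": 0,"rz": 0,"gripper": -1},{"tx": 0,"ty": 0,"tz": 0,"rx": 0,"ry": 0,"rz": 0,"gripper": -1},{"tx": 0,"ty": 0,"tz": 0,"rx": 0,"ry": 0,"rz": 0,"gripper": -1}]}}

```text
time_s: 46.82
ee_pos: [457.5, -141.5, 205.9]
ee_rot: [-180.0, -0.0, 90.1]
force: [0.2, -0.2, 0.2]
gripper_width: 91.1
gripper_force: 0.0
```

Run:
```python
from m import *
s=env.state(); print(s['ee_pos'],s['qpos'].round(1))
g=grab('wrist'); u,v=proj(g,[457,-33,88]); u=int(u);v=int(v); print(u,v)
x0,y0,x1,y1=u-45,v-45,u+45,v+45
h=cv2.cvtColor(g['im'],cv2.COLOR_RGB2HSV)[y0:y1,x0:x1].astype(int)
for th in(40,60,80):
    m=((h[...,2]<th)).astype(np.uint8); n,l,st,ce=cv2.connectedComponentsWithStats(m); k=1+np.argmax(st[1:,4])
    pts=np.argwhere(l==k)[:,::-1]+[x0,y0]; P=np.array([onz(g,x,y,88)[:2] for x,y in pts]).astype(np.float32)
    print(th,len(pts),cv2.minAreaRect(P),P.mean(0))
c=grab('scene')
A=cv2.resize(g['im'][0:235,200:370,::-1],None,fx=2,fy=2); B=cv2.resize(c['im'][160:225,225:320,::-1],None,fx=4,fy=4,interpolation=cv2.INTER_CUBIC)
H=max(A.shape[0],B.shape[0]); p=lambda x:cv2.copyMakeBorder(x,0,H-x.shape[0],0,0,0)
cv2.imwrite('pics/n.png',np.hstack([p(A),p(B)]))
```

```text
[ 457.50346593 -141.54990228  205.90918705] [-18.6  10.  102.3   0.   67.7 -18.7]
285 73
40 708 ((455.1652526855469, -36.54395294189453), (19.244949340820312, 44.46238327026367), 52.358150482177734) [456.66626  -37.127495]
60 967 ((455.2273254394531, -37.01073455810547), (19.833457946777344, 45.472965240478516), 56.23275375366211) [457.4996   -36.931583]
80 1112 ((453.6956787109375, -41.312034606933594), (29.37497329711914, 49.146060943603516), 52.69643020629883) [458.30707  -38.373898]
```

View pics/n.png

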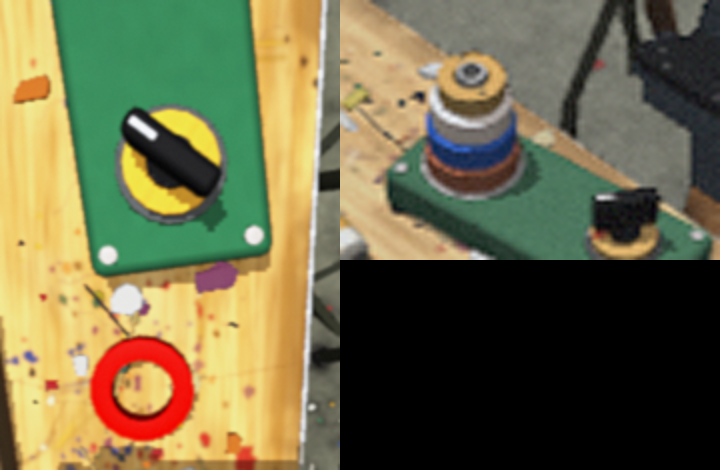

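The collar is seated on top of the full stack. The knob bar runs at about -37° (short axis about 53°), and its axis from the hone geometry is (457.6, -33). Moving over it, turning to yaw 143 and descending.

Emit:
{"api": "send_rows", "payload": {"motion": [{"tx": 0.11,"ty": 0,"tz": 0,"rx": 0,"ry": 0,"rz": 0,"gripper": -1},{"tx": 0.107,"ty": 0,"tz": 0,"rx": 0,"ry": 0,"rz": 0,"gripper": -1},{"tx": 0,"ty": 0,"tz": 0,"rx": 0,"ry": 0,"rz": -0.35,"gripper": -1},{"tx": 0,"ty": 0,"tz": 0,"rx": 0,"ry": 0,"rz": -0.35,"gripper": -1},{"tx": 0,"ty": 0,"tz": 0.02,"rx": 0,"ry": 0,"rz": -0.35,"gripper": -1},{"tx": 0,"ty": 0,"tz": 0.04,"rx": 0,"ry": 0,"rz": -0.35,"gripper": -1},{"tx": 0,"ty": 0,"tz": 0.04,"rx": 0,"ry": 0,"rz": -0.35,"gripper": -1},{"tx": 0,"ty": 0,"tz": 0.06,"rx": 0,"ry": 0,"rz": 0,"gripper": -1},{"tx": 0,"ty": 0,"tz": 0.06,"rx": 0,"ry": 0,"rz": 0,"gripper": -1},{"tx": 0,"ty": 0,"tz": 0.04,"rx": 0,"ry": 0,"rz": 0,"gripper": -1},{"tx": 0,"ty": 0,"tz": 0,"rx": 0,"ry": 0,"rz": 0,"gripper": -1},{"tx": 0,"ty": 0,"tz": 0,"rx": 0,"ry": 0,"rz": 0,"gripper": -1}]}}

```text
time_s: 48.42
ee_pos: [458.2, -33.8, 76.7]
ee_rot: [179.9, 0.1, 142.6]
force: [-0.7, -1.4, -0.2]
gripper_width: 91.3
gripper_force: 0.0
```

Emit:
{"api": "send_rows", "payload": {"motion": [{"tx": 0,"ty": 0,"tz": 0,"rx": 0,"ry": 0,"rz": 0,"gripper": -1},{"tx": 0,"ty": 0,"tz": 0,"rx": 0,"ry": 0,"rz": 0,"gripper": -1},{"tx": 0,"ty": 0,"tz": 0,"rx": 0,"ry": 0,"rz": 0,"gripper": -1}]}}

```text
time_s: 48.8
ee_pos: [457.7, -34.2, 76.3]
ee_rot: [180.0, 0.0, 142.5]
force: [0.3, 0.5, -0.1]
gripper_width: 91.5
gripper_force: 0.0
```

Emit:
{"api": "send_rows", "payload": {"motion": [{"tx": 0.0012,"ty": 0.0016,"tz": 0.025,"rx": 0,"ry": 0,"rz": 0,"gripper": -1},{"tx": 0,"ty": 0,"tz": 0,"rx": 0,"ry": 0,"rz": 0,"gripper": 1},{"tx": 0,"ty": 0,"tz": 0,"rx": 0,"ry": 0,"rz": 0,"gripper": 1},{"tx": 0,"ty": 0,"tz": 0,"rx": 0,"ry": 0,"rz": 0,"gripper": 1},{"tx": 0,"ty": 0,"tz": 0,"rx": 0,"ry": 0,"rz": 0,"gripper": 1},{"tx": 0,"ty": 0,"tz": 0,"rx": 0,"ry": 0,"rz": 0,"gripper": 1},{"tx": 0,"ty": 0,"tz": 0,"rx": 0,"ry": 0,"rz": 0,"gripper": 1},{"tx": 0,"ty": 0,"tz": 0,"rx": 0,"ry": 0,"rz": 0,"gripper": 1},{"tx": 0,"ty": 0,"tz": 0,"rx": 0,"ry": 0,"rz": 0,"gripper": 1},{"tx": 0,"ty": 0,"tz": 0,"rx": 0,"ry": 0,"rz": 0,"gripper": 1},{"tx": 0,"ty": 0,"tz": 0,"rx": 0,"ry": 0,"rz": 0,"gripper": 1},{"tx": 0,"ty": 0,"tz": 0,"rx": 0,"ry": 0,"rz": 0,"gripper": 1}], "grip_force": 30}}

```text
time_s: 50.3
ee_pos: [458.1, -32.8, 63.5]
ee_rot: [179.9, 0.0, 142.5]
force: [3.2, 4.6, -3.8]
gripper_width: 13.0
gripper_force: 30.0
```

Gripped at 13.0 mm, the bar's thickness. Turning clockwise.

Emit:
{"api": "send_rows", "payload": {"motion": [{"tx": 0,"ty": 0.001,"tz": 0,"rx": 0,"ry": 0,"rz": 0.2,"gripper": 1},{"tx": 0,"ty": 0,"tz": 0,"rx": 0,"ry": 0,"rz": 0.3,"gripper": 1},{"tx": 0,"ty": 0,"tz": 0,"rx": 0,"ry": 0,"rz": 0.3,"gripper": 1},{"tx": 0,"ty": 0,"tz": 0,"rx": 0,"ry": 0,"rz": 0.3,"gripper": 1},{"tx": 0,"ty": 0,"tz": 0,"rx": 0,"ry": 0,"rz": 0.3,"gripper": 1},{"tx": 0,"ty": 0,"tz": 0,"rx": 0,"ry": 0,"rz": 0.3,"gripper": 1},{"tx": 0,"ty": 0,"tz": 0,"rx": 0,"ry": 0,"rz": 0.3,"gripper": 1}]}}

```text
time_s: 51.18
ee_pos: [458.2, -32.7, 63.5]
ee_rot: [180.0, -0.0, 82.2]
force: [2.9, 2.7, -0.8]
gripper_width: 12.7
gripper_force: 30.0
```

```bash
python3 -c "
from h import *
s=env.state(); print(s['ee_pos'],s['ee_rot'],s['qpos'].round(1),s['force'],s['torque'],s['gripper_width'])"
```

```text
[458.19275738 -32.73390188  63.49017867] [ 1.79957337e+02 -1.52964657e-02  8.22307619e+01] [ -5.5  17.2 116.5   0.   46.2   2.2] [ 2.85643226  2.71353273 -0.76236706] [ 0.54422355 -0.42726906 -0.00753435] 12.714629437358887
```

Emit:
{"api": "send_rows", "payload": {"motion": [{"tx": 0,"ty": 0,"tz": 0,"rx": 0,"ry": 0,"rz": 0.34,"gripper": 1},{"tx": 0,"ty": 0,"tz": 0,"rx": 0,"ry": 0,"rz": 0.34,"gripper": 1},{"tx": 0,"ty": 0,"tz": 0,"rx": 0,"ry": 0,"rz": 0.34,"gripper": 1},{"tx": 0,"ty": 0,"tz": 0,"rx": 0,"ry": 0,"rz": 0.34,"gripper": 1},{"tx": 0,"ty": 0,"tz": 0,"rx": 0,"ry": 0,"rz": 0.34,"gripper": 1},{"tx": 0,"ty": 0,"tz": 0,"rx": 0,"ry": 0,"rz": 0.34,"gripper": 1},{"tx": 0,"ty": 0,"tz": 0,"rx": 0,"ry": 0,"rz": 0.34,"gripper": 1},{"tx": 0,"ty": 0,"tz": 0,"rx": 0,"ry": 0,"rz": 0.34,"gripper": 1},{"tx": 0,"ty": 0,"tz": 0,"rx": 0,"ry": 0,"rz": 0.34,"gripper": 1},{"tx": 0,"ty": 0,"tz": 0,"rx": 0,"ry": 0,"rz": 0.34,"gripper": 1},{"tx": 0,"ty": 0,"tz": 0,"rx": 0,"ry": 0,"rz": 0.34,"gripper": 1},{"tx": 0,"ty": 0,"tz": 0,"rx": 0,"ry": 0,"rz": 0.34,"gripper": 1}]}}

```text
time_s: 52.68
ee_pos: [458.3, -32.8, 63.5]
ee_rot: [-180.0, -0.0, -40.2]
force: [3.2, 3.0, -0.9]
gripper_width: 13.1
gripper_force: 30.0
```

```bash
python3 -c "
from h import *
s=env.state(); print(s['ee_pos'],s['ee_rot'],s['qpos'].round(1),s['force'],s['torque'],s['gripper_width'])"
```

```text
[458.28937016 -32.84853654  63.50482598] [-1.79967625e+02 -4.89749693e-02 -4.01769402e+01] [ -5.5  17.2 116.5  -0.   46.2 124.6] [ 3.22891579  3.00215232 -0.91146802] [ 0.56418333 -0.39559278  0.14598875] 13.113486798790081
```

The torque sits at the 0.15 N m clutch slip after 183° of turn, which leaves at least 0.7 rad of slip. Releasing and retreating.

Emit:
{"api": "send_rows", "payload": {"motion": [{"tx": 0,"ty": 0,"tz": 0,"rx": 0,"ry": 0,"rz": 0,"gripper": -1},{"tx": 0,"ty": 0,"tz": 0,"rx": 0,"ry": 0,"rz": 0,"gripper": -1},{"tx": 0,"ty": 0,"tz": 0,"rx": 0,"ry": 0,"rz": 0,"gripper": -1},{"tx": 0,"ty": 0,"tz": 0,"rx": 0,"ry": 0,"rz": 0,"gripper": -1},{"tx": 0,"ty": 0,"tz": 0,"rx": 0,"ry": 0,"rz": 0,"gripper": -1},{"tx": 0,"ty": 0,"tz": 0,"rx": 0,"ry": 0,"rz": 0,"gripper": -1},{"tx": 0,"ty": 0,"tz": 0,"rx": 0,"ry": 0,"rz": 0,"gripper": -1},{"tx": 0,"ty": 0,"tz": 0,"rx": 0,"ry": 0,"rz": 0,"gripper": -1},{"tx": 0,"ty": 0,"tz": -0.05,"rx": 0,"ry": 0,"rz": 0,"gripper": -1},{"tx": 0,"ty": 0,"tz": -0.1,"rx": 0,"ry": 0,"rz": 0,"gripper": -1},{"tx": 0,"ty": 0,"tz": -0.1,"rx": 0,"ry": 0,"rz": 0,"gripper": -1},{"tx": 0,"ty": 0,"tz": -0.05,"rx": 0,"ry": 0,"rz": 0,"gripper": -1}]}}

```text
time_s: 54.18
ee_pos: [458.9, -32.9, 216.3]
ee_rot: [-179.8, -0.2, -39.9]
force: [0.7, 0.6, 0.5]
gripper_width: 91.6
gripper_force: 0.0
```

Emit:
{"api": "send_rows", "payload": {"motion": [{"tx": 0.1,"ty": 0,"tz": -0.04,"rx": 0,"ry": 0,"rz": 0,"gripper": -1},{"tx": 0.1,"ty": 0,"tz": -0.04,"rx": 0,"ry": 0,"rz": 0,"gripper": -1},{"tx": 0.1,"ty": -0.06,"tz": 0,"rx": 0,"ry": 0,"rz": 0,"gripper": -1},{"tx": 0.1,"ty": -0.06,"tz": 0,"rx": 0,"ry": 0,"rz": 0,"gripper": -1},{"tx": 0,"ty": 0,"tz": 0,"rx": 0,"ry": 0,"rz": 0,"gripper": -1},{"tx": 0,"ty": 0,"tz": 0,"rx": 0,"ry": 0,"rz": 0,"gripper": -1},{"tx": 0,"ty": 0,"tz": 0,"rx": 0,"ry": 0,"rz": 0,"gripper": -1},{"tx": 0,"ty": 0,"tz": 0,"rx": 0,"ry": 0,"rz": 0,"gripper": -1}]}}

```text
time_s: 55.18
ee_pos: [648.9, -114.8, 254.5]
ee_rot: [-180.0, -0.1, -39.9]
force: [-0.1, 1.0, 0.0]
gripper_width: 91.4
gripper_force: 0.0
```

Run:
```python
from m import *
s=env.state(); print(s['ee_pos'],s['qvel'].round(2))
c=grab('scene'); cv2.imwrite('pics/z.png',cv2.resize(c['im'][100:250,160:330,::-1],None,fx=4,fy=4,interpolation=cv2.INTER_CUBIC))
```

```text
[ 648.90205108 -114.79952762  254.50425799] [ 0.16  0.23 -0.43  0.05 -0.11 -0.  ]
```

View pics/z.png

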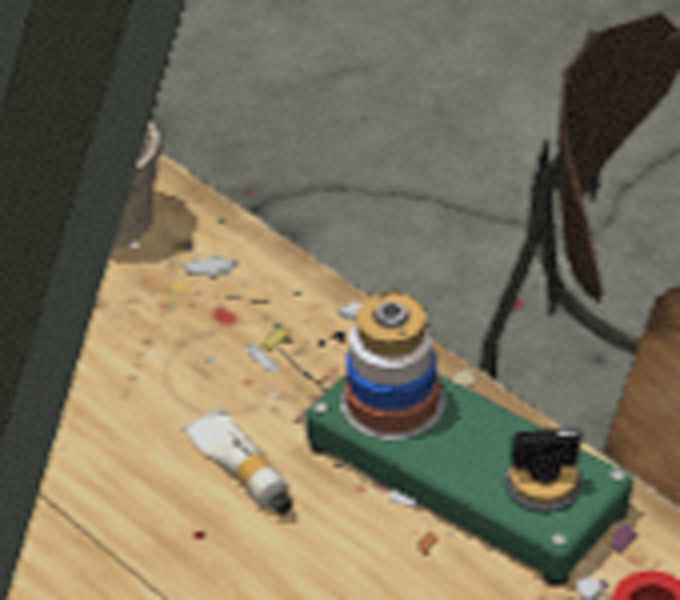

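The full stack sits flat at crop (393,370). The knob's white mark has moved to the other end, so it turned about 180°, and the tube hasn't moved. Handing in.

```bash
python3 -c "
from workcell import env
print(env.job_done())"
```

```text
the job is handed in; nothing more can be done
None
```

The job is handed in: the brush stands in the cup, the terracotta, blue and white wheels and the brass collar sit flat on the arbor, and the lock knob was turned 183° clockwise, ending at its clutch-slip torque; the hand-in gave no verdict.

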